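Set the vinegar crock's tap after washing

ROBOT

A 6-joint arm with a two-finger parallel gripper is mounted at the origin on the work surface. World frame = base frame: x ahead of the robot, y to its left, z up, the work surface at z = 0. Lengths are in m, angles in rad, forces in N, time in s.
With the tool pointing down it reaches from about 0.15 to 0.775 m from the base axis. Payload 6.1 kg.
Tool frame: the origin (TCP) lies on the front face of the gripper's body, between the roots of the fingers; the fingertips stand 73 mm ahead of it and the grasp point (between the pads) lies 54 mm ahead of it; z points along the fingers, y is the direction in which the jaws open and shut (so a half turn about z gives the same grasp; the last joint's range is limited). The gripper opens to 85 mm and grips with 20 to 120 N. Pads are 22 mm wide; open, the fingers measure 114 mm over their backs; the gripper's body (76 mm by 85 mm) begins 54 mm behind the grasp point. The pads swing forward as they close: fully open they stand 13 mm farther back than shut.
Start: joints at [-1.143, 0.126, -0.04, 1.405, 0, 1.571], TCP at [0.218, -0.478, 0.304] pointing down, gripper open.
Joint ranges: [-2.72, 2.72], [-0.95, 1.95], [-1.27, 1.35], [-1.78, 2.02], [-1.46, 1.47], [-3.14, 3.14]. Speed limits (rad/s): [2.39, 2.39, 3.01, 3.14, 3.14, 3.14].

INTERFACE

Orientations are given as a unit quaternion [x, y, z, w].
In Python, from station import bot gives the robot as it stands.
- The arm moves only by the tool send_rows, never from a script. Its argument "rows" is a list of rows, each an object of numbers: "tx", "ty", "tz": the shift along the tool's x, y, z in units of 0.025 m (1.0 is 0.025 m); "rx", "ry", "rz": the turn, a rotation vector about the tool's x, y, z in units of 0.08 rad (1.0 is 0.08 rad); "fingers": the closure, from -1 (fully open) to 1 (shut). In form: [{"tx": .., "ty": .., "tz": .., "rx": .., "ry": .., "rz": .., "fingers": ..}, ...]. A call has 1 to 10 rows; each row shifts and turns the commanded pose from where the row before left it, along the tool's axes as they then stand; what a row does not reach is not made up. A row lasts 1/10 s, in which the tool goes at most 50 mm and 8.59 degrees, less where a joint would pass 70% of its speed; a pose out of reach is approached as far as the arm can. A call with a number of a shift or a turn outside -1 to 1 is refused whole. A call with a gripper value outside its range is refused whole. The fingers move at their own pace and stop on an object; the grip force is fixed at half the most. Time passes only in rows, so rows that do not move let the fingers close. It gives the time, the measured TCP pose, the force and the opening at its end, in the units of the state.
- bot.state(): the state, without advancing time (a new reading comes with each control period).
- bot.camera(name): name is "scene" or "top"; returns (picture, depth): 480x640x3 uint8, red, green, blue; 480x640 float32, m along the optical axis (not along the pixel's ray), 0 where there is no reading.
- bot.get_calibration(name): a dict with "fx", "fy", "cx", "cy" (pixels), "dist_coeffs" ([k1, k2, p1, p2, k3] as OpenCV has them; the pictures are not rectified), "R" (3x3) and "t" (3): a world point X has camera coordinates R X + t. Camera axes: x right, y down, z forward; pixel columns grow to the right and rows downward; lengths in m; the calibration is good to about 2 mm. A picture is of the moment at which its call begins. get_calibration takes no time and is no camera call.
- bot.hand_in(): hands the job in, once; it reports no verdict.
The state is a dict: "time_s": time; "qpos": joint angles; "dq": joint speeds; "joint_torque": joint torques, N m; "ee_pos": TCP position; "ee_rot": TCP orientation; "ft_force": force on the tool from outside, world axes, zero at the start; "wrist_torque": the same for the moment, N m; "grip_width": finger opening in m.
Only numpy, scipy, OpenCV 4.12 (cv2) and the standard library are available. Lean on these libraries where they do the work, as an engineer would, in place of code of your own. Each camera call takes 0.05 s, during which the arm holds its last target.

TASK

The vinegar crock's tap has been washed and its tapered wooden key only dropped back in: it sits high and open. Stand the white prep bowl upright on the maple board beneath the spout to catch drips, and drive the key home by pressing it down as you turn it shut, both together, until its wing is square across the tap and its shoulder is down on the barrel, where it must stay wedged when you let go. Leave everything else where it is.

Things in the scene. Friction and masses are not known exactly. Their poses are not given: they have to be found in the camera images.
- crock: Cream stoneware vinegar crock, fixed on the white quartz counter (top at z = 0.070, front edge at y = -0.085). 180 mm wide, 238 mm high; origin at the centre of its underside. A pale wooden tap sticks out along its own -x, axis 80 mm up: the key's upright axis is 178 mm out, in a round upright barrel 47 mm wide whose flat top is 104 mm up; the spout is 226 mm out.
- spout (a point): centre of the spout's round mouth (25 mm across), facing down, the lowest point of the spout, 87 mm above the board, which it overhangs; 48 mm beyond the key's axis along the tap
- key: the tap's tapered key, dark wood, captive (a rubber keeper under the barrel stops it from coming out); sinks and turns about its upright axis. Origin on that axis at the underside of its shoulder, z up. Shoulder 34 mm across, 6 mm thick; on it a flat upright wing 62 mm long (along the key's y), 12 mm thick (along its x), from 6 to 40 mm above the origin; below, the tapered shank
- key_wing (a point): grasp point on the key's axis, 26 mm above the key's origin, in the middle of the wing; moves and turns with the key. Pinch the wing across its 12 mm thickness from above
- key_depth (a joint): how far the key is down (m): 0 = dropped in, 10 mm gap from shoulder to barrel top; 0.010 = stop, shoulder on the barrel. The springy cork-lined taper grips harder the deeper it is. Not turning, the key sticks: it holds its depth, and sinking it takes 8 N at the top, 25 to 30 N at 7 mm. While it turns, about 2 N + 0.7 N per mm sinks it (quicker sinking takes more)
- key_turn (a joint): angle of the key (rad): 0 = shut, wing square across the tap; pi/2 = open, wing in line with the tap; grows anticlockwise seen from above. Starts 1.0 to 1.5, so shutting it is a clockwise turn. No stop at 0 (stops at -0.35 and 1.75). Friction resists turning with 0.1 to 0.4 N m, more when deep
- board: pull-out maple cutting board, fixed, 500 mm along x, sticks out about 420 mm to +y from beneath the counter; its top is 22 mm above its origin and at z = 0.025; its origin is the middle of the underside of the part that shows
- bowl: white stoneware prep bowl, loose, about 0.4 kg, 140 mm across the rim, 72 mm across the foot, 58 mm high, flared wall and rim 8 mm thick; origin at the centre of its underside. Can be pinched by its rim or slid on the board
- bowl_rim (a point): centre of the bowl's mouth, level with its rim, 58 mm above its underside
- spoons: bystander: set of four red plastic measuring spoons fanned out on a steel ring, about 115 mm by 85 mm, 13 mm high, lying on the board; origin near the middle of its underside
- scraper: bystander: stainless bench scraper with a black handle, 115 by 152 mm, 20 mm high, lying on the board; origin at the centre of its underside
- mill: bystander: dark wooden pepper mill, 56 mm wide, 170 mm high, standing on the board; origin at the centre of its foot
- canister: bystander: closed steel canister, 114 mm wide, 167 mm high, on the counter; origin at the centre of its foot
- oil: bystander: green glass oil bottle, 64 mm wide, 205 mm high, on the counter; origin at the centre of its foot
- salt: bystander: glass jar with an aluminium cap, 80 mm wide, 95 mm high, on the counter; origin at the centre of its foot
- cup: bystander: blue mug, 72 mm wide, 65 mm high, on the counter; origin at the centre of its foot
Mind the look-alikes: they are no part of the job. Leave any red look-alike of the bowl alone.

How it is judged:
On the way:
1. the key is well down its hole and is sinking and turning at the same time (depth over 3 mm, sinking faster than 0.5 mm/s while turning faster than 0.05 rad/s) (value of joint key_depth above 0.003 m and velocity of joint key_depth above 0.0005 m/s and (velocity of joint key_turn below -0.05 rad/s or velocity of joint key_turn above 0.05 rad/s)), for 0.1 s.
At the end, for the whole second after the job is handed in: The key, let go, stays at least 7 mm down (shoulder within 3 mm of the barrel) and within 0.2 rad of shut; the bowl stands upright and still on the board, the centre of its mouth within 45 mm of the spout's in the horizontal; no other thing has shifted by over 30 mm (value of joint key_depth above 0.007 m and value of joint key_turn between -0.2 and 0.2 rad and horizontal distance between spout and bowl_rim below 0.045 m and z of bowl in the frame of board below 0.026 m and angle between bowl's own z axis and vertical below 0.08 rad and linear speed of bowl below 0.02 m/s); the robot touches nothing.
It fails at once if the bowl is tipped by more than 40 degrees (angle between bowl's own z axis and vertical above 0.7 rad).
It fails at once if another thing is shifted by more than 30 mm (distance of any of spoons, scraper, mill, canister, oil, salt, cup from where it was at the start of the episode above 0.03 m).
It also fails if it takes over 48 s, if anything falls off the work surface, if the arm or the gripper's body presses on something with over 40 N, if the wrist force passes 120 N, or if a joint passes its speed limit or range.

## Working session

There is one attempt and no reset: what is moved stays moved. The work goes in short steps, Python scripts to look and compute and a tool call to move; the robot and the scene stay as the last step left them, time stands still between calls to the robot, and variables do not carry over. Pictures are saved under pics/ and viewed, and the job is handed in when it is done.

Besides the shell and the picture viewer there is one more tool, called after "Emit:" as name(argument=value, ...), one argument or row to a line, values as JSON. send_rows: Moves the arm, as the interface text tells. Its arguments: {"type":"object","properties":{"rows":{"type":"array","items":{"type":"object","properties":{"tx":{"type":"number","minimum":-1,"maximum":1},"ty":{"type":"number","minimum":-1,"maximum":1},"tz":{"type":"number","minimum":-1,"maximum":1},"rx":{"type":"number","minimum":-1,"maximum":1},"ry":{"type":"number","minimum":-1,"maximum":1},"rz":{"type":"number","minimum":-1,"maximum":1},"fingers":{"type":"number"}}}}},"required":["rows"]}

```bash
mkdir -p pics; ls; python3 - <<'E'
from station import bot
import cv2, numpy as np
s=bot.state(); print(s)
for n in ["scene","top"]:
    p,d=bot.camera(n); cv2.imwrite(f"pics/{n}0.png",p[:,:,::-1]); np.savez(f"{n}0.npz",p=p,d=d)
    c=bot.get_calibration(n); print(n,c)
E
```

```text
pics
{'time_s': 0.0, 'qpos': array([-1.14302293e+00,  1.26404212e-01, -4.06073563e-02,  1.40540335e+00,
       -8.49186609e-07,  1.57080601e+00]), 'dq': array([ 0.00052769,  0.00034188,  0.00018852, -0.00099848, -0.00071728,
        0.00258707]), 'joint_torque': array([ 3.61244201e-03, -4.35913432e+01,  3.52925813e+01,  1.72071846e-02,
        2.38712073e-04,  6.56273169e-08]), 'ee_pos': array([ 0.2176737 , -0.47742958,  0.30311597]), 'ee_rot': array([ 9.77214017e-01,  2.12254823e-01, -1.72199939e-04, -7.90765358e-04]), 'ft_force': array([-0.51970702,  0.03711213,  0.17215966]), 'wrist_torque': array([-0.00148727, -0.04107143, -0.01260087]), 'grip_width': 0.08521953344586049}
scene {'fx': 582.2783387136417, 'fy': 582.2783387136417, 'cx': 328.66483721450027, 'cy': 244.55637022353713, 'dist_coeffs': array([-0.0225356,  0.       ,  0.       ,  0.       ,  0.       ]), 'R': array([[-0.72676674,  0.68683619, -0.00813339],
       [ 0.37786283,  0.38988625, -0.83976687],
       [-0.57361118, -0.61338794, -0.54288623]]), 't': array([ 0.46385832, -0.0347795 ,  1.72901181])}
top {'fx': 603.0072289184839, 'fy': 603.0072289184839, 'cx': 328.1119346206089, 'cy': 242.22978303472226, 'dist_coeffs': array([-0.1079648,  0.       ,  0.       ,  0.       ,  0.       ]), 'R': array([[ 2.89413367e-02, -9.99580969e-01,  5.34420437e-04],
       [-9.93985002e-01, -2.88358003e-02, -1.05651841e-01],
       [ 1.05622980e-01,  2.52649961e-03, -9.94403038e-01]]), 't': array([-0.13615161,  0.53615341,  1.49865647])}
```

View pics/scene0.png

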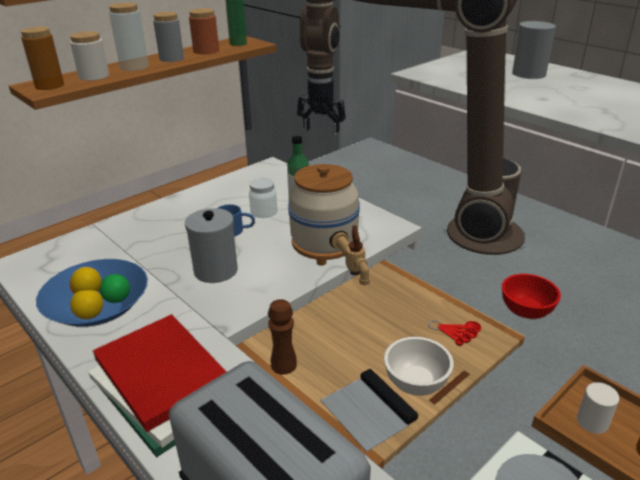

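View pics/top0.png

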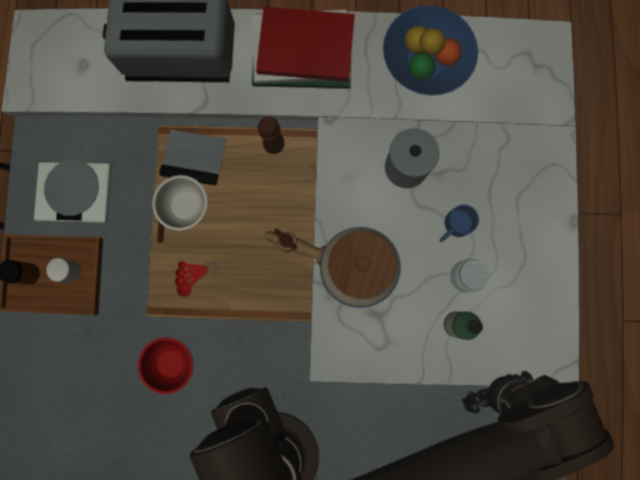

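Candidates for the bowl in the top view are the white bowl (181,202), red bowl (166,365), blue fruit bowl (430,50), grey pan/plate (70,187) and white cup on the tray (60,270). By the description it is the white one at (181,202). The key is the dark wing at (287,240) on the pale tap. I'll check both in close crops.

```bash
cat > h.py <<'E'
import numpy as np, cv2
from station import bot
def cal(n):
    c=bot.get_calibration(n); K=np.array([[c['fx'],0,c['cx']],[0,c['fy'],c['cy']],[0,0,1]]); return K,np.array(c['dist_coeffs']),np.array(c['R']),np.array(c['t'])
def ray(n,uv):
    K,D,R,t=cal(n); u=cv2.undistortPoints(np.array(uv,float).reshape(-1,1,2),K,D).reshape(-1,2)
    d=np.c_[u,np.ones(len(u))]@R; return -R.T@t,d
def onplane(n,uv,z):
    o,d=ray(n,uv); return o+d*((z-o[2])/d[:,2])[:,None]
def proj(n,X):
    K,D,R,t=cal(n); return cv2.projectPoints(np.array(X,float).reshape(-1,1,3),cv2.Rodrigues(R)[0],t,K,D)[0].reshape(-1,2)
def cloud(n,d):
    K,D,R,t=cal(n); v,u=np.mgrid[:480,:640]; uu=cv2.undistortPoints(np.stack([u.ravel(),v.ravel()],1).astype(float).reshape(-1,1,2),K,D).reshape(-1,2)
    P=np.c_[uu,np.ones(len(uu))]*d.ravel()[:,None]; return ((P-t)@R).reshape(480,640,3)
def crop(p,u0,v0,u1,v1,k,name):
    cv2.imwrite(name,cv2.resize(p[v0:v1,u0:u1,::-1],None,fx=k,fy=k,interpolation=cv2.INTER_CUBIC))
E
python3 - <<'E'
from h import *
a=np.load('top0.npz'); b=np.load('scene0.npz')
crop(a['p'],240,210,340,285,8,'pics/c1.png')
crop(b['p'],310,210,400,290,7,'pics/c2.png')
crop(a['p'],140,160,240,310,5,'pics/c3.png') if 0 else crop(a['p'],140,165,250,245,6,'pics/c3.png')
E
```

```text
(no output)
```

View pics/c1.png

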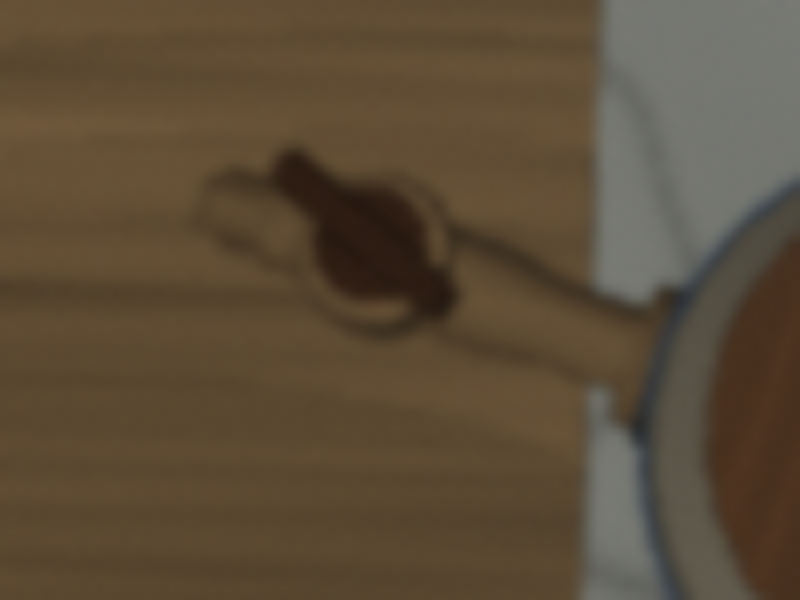

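View pics/c2.png

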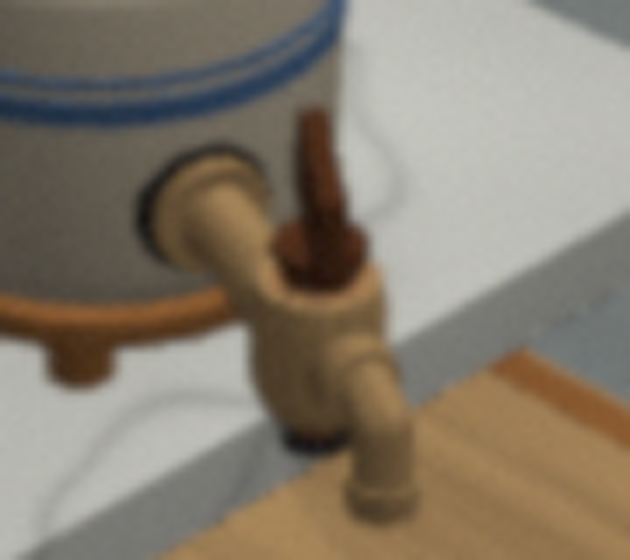

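View pics/c3.png

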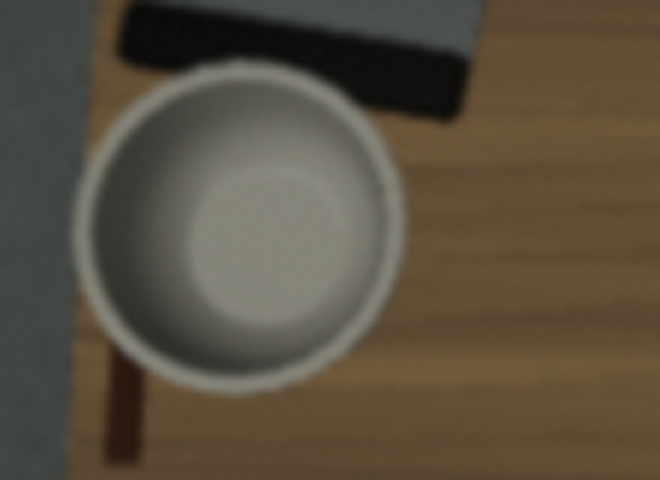

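The crops confirm the picks: the white bowl's rim is centred near (180,203), and the wing ends are at about (276.6,230.6) and (294.8,247.1) in the top view. Next I'll measure positions.

```bash
python3 - <<'E'
from h import *
a=np.load('top0.npz'); b=np.load('scene0.npz')
np.set_printoptions(precision=4,suppress=True)
W=onplane('top',[(276.6,230.6),(294.75,247.1)],.224); print('wing',W,W.mean(0),np.linalg.norm(W[0]-W[1]))
print('barrel',onplane('top',[(287.5,241.9)],.174))
# crock lid knob/circle: use cloud
C=cloud('top',a['d'])
# crock by height: points z in >0.2 near pixel
m=(C[...,2]>.25)&(C[...,2]<.33)&(C[...,1]<-.05)&(C[...,1]>-.35)&(C[...,0]>.3)&(C[...,0]<.65)
cs,_=cv2.findContours(m.astype(np.uint8),cv2.RETR_EXTERNAL,cv2.CHAIN_APPROX_NONE); c=max(cs,key=cv2.contourArea)
P=C[m]; print('crock n',m.sum(),P.min(0),P.max(0), (P.min(0)+P.max(0))/2, cv2.minEnclosingCircle(C[...,:2][m].astype(np.float32)))
# barrel/tap by depth
m=(C[...,2]>.1)&(C[...,1]>-.09)&(C[...,1]<.08)&(C[...,0]>.4)&(C[...,0]<.56)
P=C[m]; 
print('tap',P.shape); 
for lo,hi in [(.1,.13),(.13,.16),(.165,.18),(.185,.2),(.2,.23)]:
    q=P[(P[:,2]>lo)&(P[:,2]<hi)]; print(lo,len(q),q.mean(0) if len(q) else 0,(q.min(0),q.max(0)) if len(q) else 0)
for n,s in [('top',a),('scene',b)]:
    C=cloud(n,s['d']); hsv=cv2.cvtColor(s['p'],cv2.COLOR_RGB2HSV)
    dark=(hsv[...,2]<110)&((hsv[...,0]<12)|(hsv[...,0]>170))&(hsv[...,1]>110)
    m=dark&(C[...,2]>.175)&(C[...,2]<.24)&(abs(C[...,1])<.09)&(C[...,0]>.35)&(C[...,0]<.56)
    P=C[m]; print(n,'key',len(P),P.mean(0) if len(P) else 0)
    q=P[P[:,2]>.195]; 
    if len(q)>5:
        mu=(q.min(0)+q.max(0))/2; u,s_,v=np.linalg.svd(q[:,:2]-q[:,:2].mean(0)); print(q.mean(0),q[:,2].max(),'dir',v[0],np.arctan2(v[0][1],v[0][0]))
# bowl
C=cloud('top',a['d'])
m=(C[...,2]>.07)&(C[...,2]<.095)&(C[...,1]>.08)&(C[...,1]<.34)&(C[...,0]>.35)&(C[...,0]<.72)
n,l,st,ce=cv2.connectedComponentsWithStats(m.astype(np.uint8))
for i in range(1,n):
    if st[i,4]>30: print('bowl?',st[i],cv2.minEnclosingCircle(C[...,:2][l==i].astype(np.float32)),C[...,2][l==i].max())
E
```

```text
wing [[ 0.5417 -0.0064  0.224 ]
 [ 0.5062 -0.0478  0.224 ]] [ 0.5239 -0.0271  0.224 ] 0.05456955972777169
barrel [[ 0.5225 -0.0279  0.174 ]]
crock n 3912 [ 0.3873 -0.271   0.25  ] [ 0.5452 -0.1159  0.3115] [ 0.4663 -0.1934  0.2808] ((0.4667736887931824, -0.19254259765148163), 0.07967033982276917)
tap (742, 3)
0.1 8 [0.5307 0.0231 0.1229] (array([0.5287, 0.0151, 0.12  ]), array([0.5359, 0.0299, 0.1264]))
0.13 196 [ 0.5195 -0.0323  0.1543] (array([ 0.4908, -0.0893,  0.1315]), array([0.5504, 0.0276, 0.1599]))
0.165 141 [ 0.5197 -0.0352  0.1701] (array([ 0.5013, -0.0846,  0.1651]), array([0.5465, 0.0064, 0.1786]))
0.185 76 [ 0.5235 -0.0251  0.1886] (array([ 0.5047, -0.0491,  0.1856]), array([ 0.5415, -0.0094,  0.195 ]))
0.2 157 [ 0.5242 -0.0261  0.2198] (array([ 0.5029, -0.0515,  0.2001]), array([ 0.5463, -0.0003,  0.227 ]))
top key 91 [ 0.5232 -0.0256  0.2095]
[ 0.5233 -0.026   0.2211] 0.2270165092313476 dir [-0.6357 -0.772 ] -2.259665337539766
scene key 129 [ 0.5399 -0.0143  0.2051]
[ 0.5411 -0.0124  0.2143] 0.2236871382866326 dir [0.6247 0.7809] 0.8960463965585552
bowl? [152 175  56  56 704] ((0.6234286427497864, 0.25076040625572205), 0.07055660337209702) 0.09057661381002025
```

```bash
python3 - <<'E'
from h import *
a=np.load('top0.npz'); b=np.load('scene0.npz')
np.set_printoptions(precision=4,suppress=True)
print('spout scene mouth', onplane('scene',[(310+382/7,210+500/7)],.112))
print('barrel top scene', onplane('scene',[(310+318/7,210+275/7)],.174))
k=np.array([.5232,-.027]); c=np.array([.4667,-.193]); d=(k-c)/np.linalg.norm(k-c); print('dir',d,np.linalg.norm(k-c),np.arctan2(d[1],d[0]),'spout',k+.048*d)
# overlay check
im=a['p'].copy(); im2=b['p'].copy()
s=k+.048*d; 
for n,I in (('top',im),('scene',im2)):
    for X in ([*k,.174],[*k,.224],[*s,.112],[*c,.308],[*(k+.031*np.array([.645,.764])),.224],[*(k-.031*np.array([.645,.764])),.224]):
        u=proj(n,X)[0]; print(n,X,u); I[int(round(u[1])),int(round(u[0]))]=(0,255,0)
crop(im,240,200,420,320,4,'pics/o1.png'); crop(im2,280,150,400,300,4,'pics/o2.png')
# spoons, mill, scraper extents
C=cloud('top',a['d']); hsv=cv2.cvtColor(a['p'],cv2.COLOR_RGB2HSV)
m=((hsv[...,0]<8)|(hsv[...,0]>172))&(hsv[...,1]>170)&(hsv[...,2]>90); m[:, 250:]=0; m[320:]=0
P=C[m]; print('spoons',P.min(0),P.max(0))
print('scraper handle',onplane('top',[(160,168),(160,178),(218,176),(217,184)],.04))
print('mill',onplane('top',[(268,126),(273,150)],.19))
for n,uv,z in (('oil',(470,325),.27),('salt',(470,275),.16)): print(n,onplane('top',[uv],z))
E
```

```text
spout scene mouth [[0.5436 0.0218 0.112 ]]
barrel top scene [[ 0.5304 -0.0221  0.174 ]]
dir [0.3222 0.9467] 0.17535178926945685 1.2427338634358571 spout [0.5387 0.0184]
top [np.float64(0.5232), np.float64(-0.027), 0.174] [287.1141 241.5731]
top [np.float64(0.5232), np.float64(-0.027), 0.224] [285.5965 239.1569]
top [np.float64(0.5386660526208408), np.float64(0.01844008380636401), 0.112] [270.161  237.3757]
top [np.float64(0.4667), np.float64(-0.193), 0.308] [362.3166 264.2199]
top [np.float64(0.543195), np.float64(-0.0033159999999999995), 0.224] [275.2437 229.8733]
top [np.float64(0.503205), np.float64(-0.050684), 0.224] [295.9938 248.4763]
scene [np.float64(0.5232), np.float64(-0.027), 0.174] [356.0983 247.2594]
scene [np.float64(0.5232), np.float64(-0.027), 0.224] [356.4815 228.8481]
scene [np.float64(0.5386660526208408), np.float64(0.01844008380636401), 0.112] [365.0007 279.9291]
scene [np.float64(0.4667), np.float64(-0.193), 0.308] [324.3842 165.3051]
scene [np.float64(0.543195), np.float64(-0.0033159999999999995), 0.224] [357.8173 236.0654]
scene [np.float64(0.503205), np.float64(-0.050684), 0.224] [355.1969 221.909 ]
spoons [ 0.3786 -0.1244  0.0152] [0.4807 0.2626 1.547 ]
scraper handle [[0.7181 0.3173 0.04  ]
 [0.6919 0.3156 0.04  ]
 [0.7006 0.1656 0.04  ]
 [0.6798 0.1671 0.04  ]]
mill [[0.79   0.0264 0.19  ]
 [0.733  0.0124 0.19  ]]
oil [[ 0.3468 -0.4264  0.27  ]]
salt [[ 0.4592 -0.4514  0.16  ]]
```

View pics/o1.png

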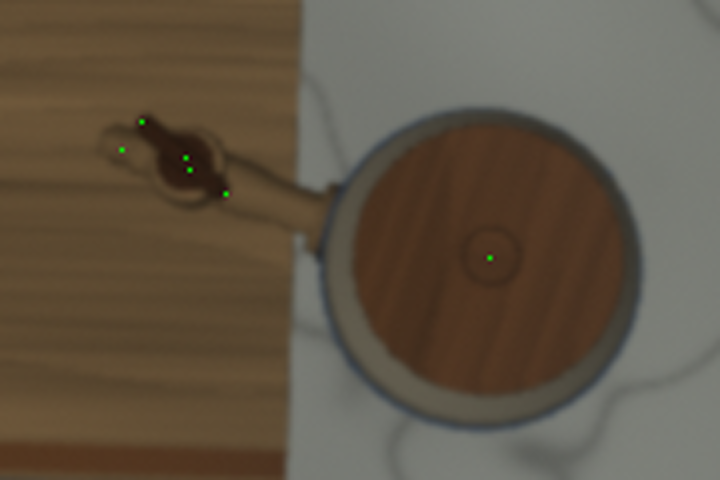

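View pics/o2.png

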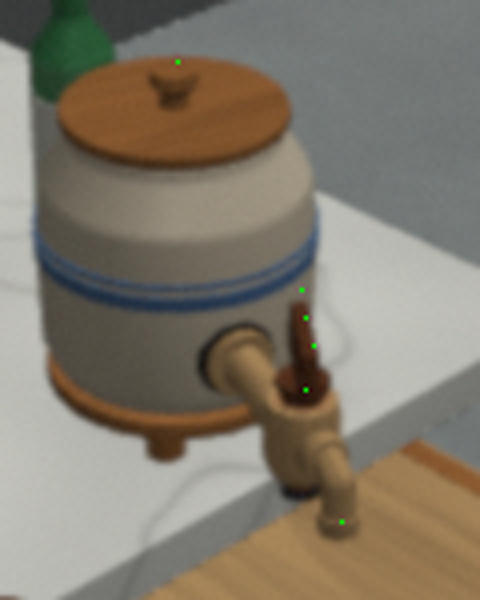

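Emit:
send_rows(
  rows=[
    {"tz": -1, "rz": -1, "fingers": -1},
    {"tz": -1, "rz": -1, "fingers": -1},
    {"tz": -1, "fingers": -1},
    {"tz": -1, "fingers": -1},
    {"tz": -1, "fingers": -1},
    {"fingers": -1},
  ],
)

```text
invalid input at $.rows[0]: expected keys tx, ty, tz, rx, ry, rz, fingers
```

```bash
python3 -c "
from station import bot
s=bot.state(); print(s['time_s'],s['qpos'],s['ee_pos'],s['ee_rot'])"
```

```text
0.1 [-1.14300322e+00  1.26318719e-01 -4.04649720e-02  1.40540434e+00
  9.08187930e-06  1.57080529e+00] [ 0.217701   -0.47745918  0.30322602] [ 9.77211932e-01  2.12264822e-01 -1.43273899e-04 -6.80959094e-04]
```

The top-view overlay fits to about a pixel: key axis near (287,241) and spout near (270,237). The scene view agrees to within a few mm. Every row needs all the keys, so I'll resend the lift.

Emit:
send_rows(
  rows=[
    {"tx": 0, "ty": 0, "tz": -1, "rx": 0, "ry": 0, "rz": -1, "fingers": -1},
    {"tx": 0, "ty": 0, "tz": -1, "rx": 0, "ry": 0, "rz": -1, "fingers": -1},
    {"tx": 0, "ty": 0, "tz": -1, "rx": 0, "ry": 0, "rz": 0, "fingers": -1},
    {"tx": 0, "ty": 0, "tz": -1, "rx": 0, "ry": 0, "rz": 0, "fingers": -1},
    {"tx": 0, "ty": 0, "tz": -1, "rx": 0, "ry": 0, "rz": 0, "fingers": -1},
    {"tx": 0, "ty": 0, "tz": -0.6, "rx": 0, "ry": 0, "rz": 0, "fingers": -1},
  ],
)

```text
time_s: 0.7
ee_pos: [0.2178, -0.4777, 0.4455]
ee_rot: [0.957, 0.29, 0.0, 0.001]
ft_force: [0.6, 0.2, 0.3]
grip_width: 0.0853
```

```bash
python3 -c "
from station import bot
s=bot.state(); print(s['time_s'],s['qpos'],s['ee_pos'],s['ee_rot'])"
```

```text
0.7 [-1.14298007e+00  1.72653657e-01  3.30288426e-01  1.72721569e+00
  2.64314582e-05  1.41080717e+00] [ 0.21780604 -0.47765094  0.44547939] [9.57120414e-01 2.89689737e-01 9.42340634e-05 6.00497733e-04]
```

Emit:
send_rows(
  rows=[
    {"tx": 1, "ty": -0.41, "tz": 0, "rx": 0, "ry": 0, "rz": 0, "fingers": -1},
    {"tx": 1, "ty": -0.41, "tz": 0, "rx": 0, "ry": 0, "rz": 0, "fingers": -1},
    {"tx": 1, "ty": -0.41, "tz": 0, "rx": 0, "ry": 0, "rz": 0, "fingers": -1},
    {"tx": 1, "ty": -0.41, "tz": 0, "rx": 0, "ry": 0, "rz": 0, "fingers": -1},
    {"tx": 1, "ty": -0.41, "tz": 0, "rx": 0, "ry": 0, "rz": 0, "fingers": -1},
    {"tx": 1, "ty": -0.41, "tz": 0, "rx": 0, "ry": 0, "rz": 0, "fingers": -1},
    {"tx": 1, "ty": -0.41, "tz": 0, "rx": 0, "ry": 0, "rz": 0, "fingers": -1},
    {"tx": 1, "ty": -0.41, "tz": 0, "rx": 0, "ry": 0, "rz": 0, "fingers": -1},
    {"tx": 1, "ty": -0.41, "tz": 0, "rx": 0, "ry": 0, "rz": 0, "fingers": -1},
    {"tx": 1, "ty": -0.41, "tz": 0, "rx": 0, "ry": 0, "rz": 0, "fingers": -1},
  ],
)

```text
time_s: 1.7
ee_pos: [0.3694, -0.2527, 0.4436]
ee_rot: [0.957, 0.29, -0.0, -0.0]
ft_force: [-0.5, 0.1, -0.6]
grip_width: 0.0853
```

Emit:
send_rows(
  rows=[
    {"tx": 1, "ty": -0.41, "tz": 0, "rx": 0, "ry": 0, "rz": 0, "fingers": -1},
    {"tx": 1, "ty": -0.41, "tz": 0, "rx": 0, "ry": 0, "rz": 0, "fingers": -1},
    {"tx": 1, "ty": -0.41, "tz": 0, "rx": 0, "ry": 0, "rz": 0, "fingers": -1},
    {"tx": 1, "ty": -0.41, "tz": 0, "rx": 0, "ry": 0, "rz": 0, "fingers": -1},
    {"tx": 1, "ty": -0.41, "tz": 0, "rx": 0, "ry": 0, "rz": 0, "fingers": -1},
    {"tx": 1, "ty": -0.41, "tz": 0, "rx": 0, "ry": 0, "rz": 0, "fingers": -1},
    {"tx": 1, "ty": -0.41, "tz": 0, "rx": 0, "ry": 0, "rz": 0, "fingers": -1},
    {"tx": 1, "ty": -0.41, "tz": 0, "rx": 0, "ry": 0, "rz": 0, "fingers": -1},
    {"tx": 1, "ty": -0.41, "tz": 0, "rx": 0, "ry": 0, "rz": 0, "fingers": -1},
    {"tx": 1, "ty": -0.41, "tz": 0, "rx": 0, "ry": 0, "rz": 0, "fingers": -1},
  ],
)

```text
time_s: 2.7
ee_pos: [0.5207, -0.0288, 0.4435]
ee_rot: [0.957, 0.29, -0.0, -0.0]
ft_force: [-0.1, -0.5, -1.1]
grip_width: 0.0856
```

Emit:
send_rows(
  rows=[
    {"tx": 0, "ty": 0, "tz": 0, "rx": 0, "ry": 0, "rz": -1, "fingers": -1},
    {"tx": 0, "ty": 0, "tz": 0, "rx": 0, "ry": 0, "rz": -1, "fingers": -1},
    {"tx": 0, "ty": 0, "tz": 0, "rx": 0, "ry": 0, "rz": -1, "fingers": -1},
    {"tx": 0, "ty": 0, "tz": 0, "rx": 0, "ry": 0, "rz": -1, "fingers": -1},
    {"tx": 0, "ty": 0, "tz": 0, "rx": 0, "ry": 0, "rz": -1, "fingers": -1},
    {"tx": 0, "ty": 0, "tz": 0, "rx": 0, "ry": 0, "rz": -1, "fingers": -1},
    {"tx": 0, "ty": 0, "tz": 0, "rx": 0, "ry": 0, "rz": -1, "fingers": -1},
    {"tx": 0, "ty": 0, "tz": 0, "rx": 0, "ry": 0, "rz": -1, "fingers": -1},
    {"tx": 0, "ty": 0, "tz": 0, "rx": 0, "ry": 0, "rz": -1, "fingers": -1},
    {"tx": 0, "ty": 0, "tz": 0, "rx": 0, "ry": 0, "rz": -1, "fingers": -1},
  ],
)

```text
time_s: 3.7
ee_pos: [0.5202, -0.0298, 0.4435]
ee_rot: [0.768, 0.641, -0.0, -0.0]
ft_force: [-0.5, 0.2, -0.5]
grip_width: 0.0855
```

```bash
python3 -c "
from station import bot
s=bot.state(); print(s['time_s'],s['qpos'],s['ee_pos'],s['ee_rot'])"
```

```text
3.7 [-5.72614336e-02  1.64910487e-01  3.16310616e-01  1.72310394e+00
  1.58190136e-05  1.69324053e+00] [ 0.52019674 -0.02981628  0.44346563] [ 7.67704280e-01  6.40804129e-01 -3.25722038e-04 -3.15991956e-04]
```

Emit:
send_rows(
  rows=[
    {"tx": 0, "ty": 0, "tz": 0.3, "rx": 0, "ry": 0, "rz": -1, "fingers": -1},
    {"tx": 0, "ty": 0, "tz": 0.3, "rx": 0, "ry": 0, "rz": -1, "fingers": -1},
    {"tx": 0, "ty": 0, "tz": 0.3, "rx": 0, "ry": 0, "rz": -1, "fingers": -1},
    {"tx": 0, "ty": 0, "tz": 0.3, "rx": 0, "ry": 0, "rz": -1, "fingers": -1},
    {"tx": 0, "ty": 0, "tz": 0.3, "rx": 0, "ry": 0, "rz": -1, "fingers": -1},
    {"tx": 0, "ty": 0, "tz": 0.3, "rx": 0, "ry": 0, "rz": -1, "fingers": -1},
    {"tx": 0, "ty": 0, "tz": 0.3, "rx": 0, "ry": 0, "rz": -1, "fingers": -1},
    {"tx": 0, "ty": 0, "tz": 0.3, "rx": 0, "ry": 0, "rz": -1, "fingers": -1},
    {"tx": 0, "ty": 0, "tz": 0.3, "rx": 0, "ry": 0, "rz": -1, "fingers": -1},
    {"tx": 0, "ty": 0, "tz": 0.3, "rx": 0, "ry": 0, "rz": -1, "fingers": -1},
  ],
)

```text
time_s: 4.7
ee_pos: [0.5201, -0.0298, 0.3682]
ee_rot: [0.458, 0.889, -0.0, -0.0]
ft_force: [-0.1, -0.0, 0.4]
grip_width: 0.0854
```

Emit:
send_rows(
  rows=[
    {"tx": 0, "ty": 0, "tz": 0.2, "rx": 0, "ry": 0, "rz": -1, "fingers": -1},
    {"tx": 0, "ty": 0, "tz": 0.2, "rx": 0, "ry": 0, "rz": -1, "fingers": -1},
    {"tx": 0, "ty": 0, "tz": 0.2, "rx": 0, "ry": 0, "rz": -1, "fingers": -1},
    {"tx": 0, "ty": 0, "tz": 0.2, "rx": 0, "ry": 0, "rz": -1, "fingers": -1},
    {"tx": 0, "ty": 0, "tz": 0.2, "rx": 0, "ry": 0, "rz": -1, "fingers": -1},
    {"tx": 0, "ty": 0, "tz": 0.2, "rx": 0, "ry": 0, "rz": -1, "fingers": -1},
    {"tx": 0, "ty": 0, "tz": 0.2, "rx": 0, "ry": 0, "rz": -1, "fingers": -1},
    {"tx": 0, "ty": 0, "tz": 0.2, "rx": 0, "ry": 0, "rz": -1, "fingers": -1},
    {"tx": 0, "ty": 0, "tz": 0.2, "rx": 0, "ry": 0, "rz": -1, "fingers": -1},
    {"tx": 0, "ty": 0, "tz": 0.2, "rx": 0, "ry": 0, "rz": -1, "fingers": -1},
  ],
)

```text
time_s: 5.7
ee_pos: [0.52, -0.0298, 0.3182]
ee_rot: [0.075, 0.997, -0.0, -0.0]
ft_force: [-0.6, -0.1, -0.7]
grip_width: 0.0852
```

Emit:
send_rows(
  rows=[
    {"tx": 0, "ty": 0, "tz": 0, "rx": 0, "ry": 0, "rz": -1, "fingers": -1},
    {"tx": 0, "ty": 0, "tz": 0, "rx": 0, "ry": 0, "rz": -1, "fingers": -1},
    {"tx": 0, "ty": 0, "tz": 0, "rx": 0, "ry": 0, "rz": -1, "fingers": -1},
    {"tx": 0, "ty": 0, "tz": 0, "rx": 0, "ry": 0, "rz": -1, "fingers": -1},
    {"tx": 0, "ty": 0, "tz": 0, "rx": 0, "ry": 0, "rz": -1, "fingers": -1},
    {"tx": 0, "ty": 0, "tz": 0, "rx": 0, "ry": 0, "rz": -1, "fingers": -1},
    {"tx": 0, "ty": 0, "tz": 0, "rx": 0, "ry": 0, "rz": -1, "fingers": -1},
    {"tx": 0, "ty": 0, "tz": 0, "rx": 0, "ry": 0, "rz": -1, "fingers": -1},
    {"tx": 0, "ty": 0, "tz": 0, "rx": 0, "ry": 0, "rz": -1, "fingers": -1},
    {"tx": 0, "ty": 0, "tz": 0, "rx": 0, "ry": 0, "rz": -1, "fingers": -1},
  ],
)

```text
time_s: 6.7
ee_pos: [0.5201, -0.0298, 0.3184]
ee_rot: [-0.319, 0.948, 0.0, -0.0]
ft_force: [0.3, 0.0, -0.5]
grip_width: 0.0855
```

Emit:
send_rows(
  rows=[
    {"tx": 0, "ty": 0, "tz": 0, "rx": 0, "ry": 0, "rz": -1, "fingers": -1},
    {"tx": 0, "ty": 0, "tz": 0, "rx": 0, "ry": 0, "rz": -1, "fingers": -1},
    {"tx": 0, "ty": 0, "tz": 0, "rx": 0, "ry": 0, "rz": -0.6, "fingers": -1},
    {"tx": 0, "ty": 0, "tz": 0, "rx": 0, "ry": 0, "rz": 0, "fingers": -1},
  ],
)

```text
time_s: 7.1
ee_pos: [0.5201, -0.0298, 0.3185]
ee_rot: [-0.414, 0.91, 0.0, -0.0]
ft_force: [-0.0, 0.2, -0.4]
grip_width: 0.0854
```

```bash
python3 - <<'E'
from h import *
from scipy.spatial.transform import Rotation as Ro
s=bot.state(); R=Ro.from_quat(s['ee_rot']).as_matrix(); print(s['time_s'],s['qpos'],s['ee_pos'],np.arctan2(R[1,0],R[0,0]),R)
p,d=bot.camera('scene'); crop(p,290,110,410,290,4,'pics/s1.png')
cv2.imwrite('pics/s1full.png',p[:,:,::-1])
k=np.array([.5238,-.0267]); dl=np.r_[k-s['ee_pos'][:2],0]; print('tool delta units',R.T@dl/.025)
E
```

```text
7.1 [-5.72764340e-02  1.19409747e-01 -1.51030630e-02  1.43717444e+00
 -1.46771943e-06 -9.11518549e-01] [ 0.52008224 -0.0298214   0.31846287] -2.287350345404713 [[-6.56789955e-01 -7.54073049e-01 -8.89541403e-04]
 [-7.54073375e-01  6.56790181e-01  4.95354175e-05]
 [ 5.46888736e-04  7.03313853e-04 -9.99999603e-01]]
tool delta units [-1.91822116e-01 -3.01342796e-02 -1.26099261e-04]
```

View pics/s1.png

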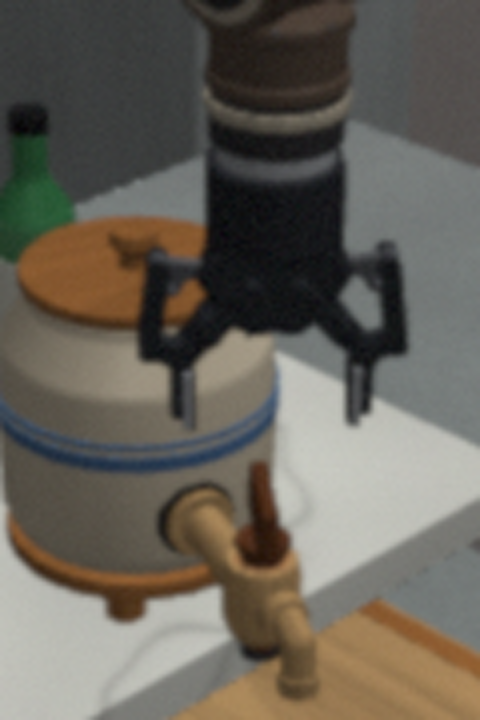

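The scene crop shows the wing nearly edge-on at about (260,500), with the finger midpoint near 272, so the jaws look a few mm off across the wing. I'll measure those columns more precisely.

```bash
python3 - <<'E'
from h import *
p=cv2.imread('pics/s1full.png')[:,:,::-1]
crop(p,320,190,400,260,9,'pics/s1b.png')
g=cv2.cvtColor(p,cv2.COLOR_RGB2GRAY)
for r in (202,206,210,213): print(r,list(g[r,324:344]),list(g[r,370:392]))
for r in (228,231,234,237,240,243): print(r,[tuple(x) for x in p[r,348:366:1,[0]]] if 0 else list(p[r,348:366,0]),list(p[r,348:366,1]))
print(proj('scene',[[.5201,-.0298,.25],[.5201,-.0298,.245],[.5238,-.0267,.215]]))
E
```

```text
202 [np.uint8(144), np.uint8(145), np.uint8(146), np.uint8(146), np.uint8(147), np.uint8(145), np.uint8(139), np.uint8(123), np.uint8(79), np.uint8(39), np.uint8(20), np.uint8(35), np.uint8(55), np.uint8(69), np.uint8(97), np.uint8(133), np.uint8(145), np.uint8(149), np.uint8(149), np.uint8(150)] [np.uint8(137), np.uint8(127), np.uint8(123), np.uint8(120), np.uint8(122), np.uint8(112), np.uint8(76), np.uint8(49), np.uint8(72), np.uint8(85), np.uint8(67), np.uint8(38), np.uint8(38), np.uint8(75), np.uint8(107), np.uint8(119), np.uint8(121), np.uint8(122), np.uint8(121), np.uint8(121), np.uint8(123), np.uint8(122)]
206 [np.uint8(146), np.uint8(146), np.uint8(148), np.uint8(147), np.uint8(147), np.uint8(147), np.uint8(145), np.uint8(135), np.uint8(93), np.uint8(47), np.uint8(29), np.uint8(48), np.uint8(71), np.uint8(78), np.uint8(85), np.uint8(127), np.uint8(144), np.uint8(144), np.uint8(143), np.uint8(141)] [np.uint8(191), np.uint8(191), np.uint8(189), np.uint8(190), np.uint8(184), np.uint8(165), np.uint8(105), np.uint8(54), np.uint8(69), np.uint8(75), np.uint8(53), np.uint8(29), np.ui
[... 3954 characters left out ...]
 np.uint8(154), np.uint8(177), np.uint8(178), np.uint8(176), np.uint8(175), np.uint8(178)]
243 [np.uint8(141), np.uint8(107), np.uint8(90), np.uint8(86), np.uint8(78), np.uint8(62), np.uint8(44), np.uint8(43), np.uint8(45), np.uint8(49), np.uint8(55), np.uint8(67), np.uint8(83), np.uint8(104), np.uint8(141), np.uint8(175), np.uint8(187), np.uint8(190)] [np.uint8(110), np.uint8(78), np.uint8(56), np.uint8(49), np.uint8(43), np.uint8(36), np.uint8(26), np.uint8(22), np.uint8(24), np.uint8(27), np.uint8(35), np.uint8(39), np.uint8(51), np.uint8(81), np.uint8(128), np.uint8(171), np.uint8(186), np.uint8(190)]
[[356.75800996 218.03819454]
 [356.71824065 219.95043823]
 [356.32166746 232.36330717]]
```

View pics/s1b.png

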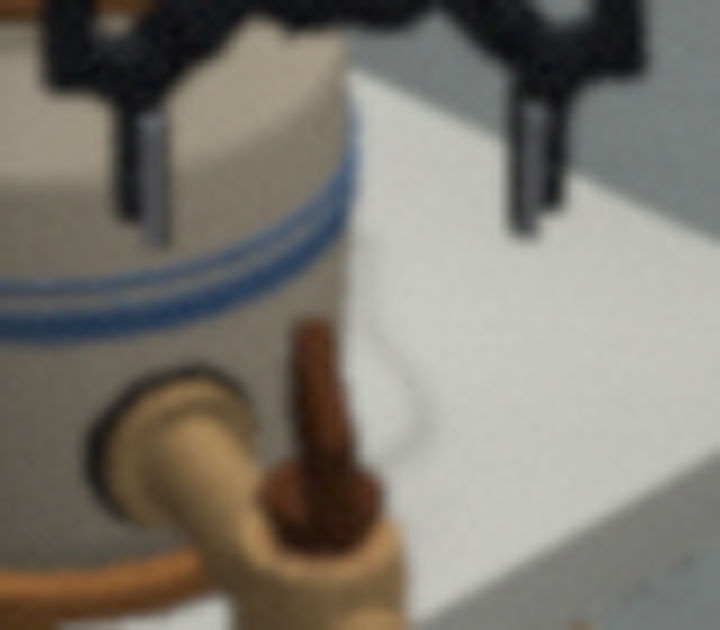

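Emit:
send_rows(
  rows=[
    {"tx": -0.1, "ty": -0.04, "tz": 0, "rx": 0, "ry": 0, "rz": 0, "fingers": -1},
    {"tx": -0.09, "ty": -0.04, "tz": 0.2, "rx": 0, "ry": 0, "rz": 0, "fingers": -1},
    {"tx": 0, "ty": 0, "tz": 0.5, "rx": 0, "ry": 0, "rz": 0, "fingers": -0.5},
    {"tx": 0, "ty": 0, "tz": 0.5, "rx": 0, "ry": 0, "rz": 0, "fingers": -0.3},
    {"tx": 0, "ty": 0, "tz": 0.5, "rx": 0, "ry": 0, "rz": 0, "fingers": 0},
    {"tx": 0, "ty": 0, "tz": 0.36, "rx": 0, "ry": 0, "rz": 0, "fingers": 0},
    {"tx": 0, "ty": 0, "tz": 0, "rx": 0, "ry": 0, "rz": 0, "fingers": 0},
    {"tx": 0, "ty": 0, "tz": 0, "rx": 0, "ry": 0, "rz": 0, "fingers": 0},
  ],
)

```text
time_s: 7.95
ee_pos: [0.5247, -0.0275, 0.2672]
ee_rot: [-0.414, 0.91, 0.0, -0.0]
ft_force: [0.0, 0.8, 0.9]
grip_width: 0.0425
```

```bash
python3 - <<'E'
from h import *
s=bot.state(); print(s['time_s'],s['ee_pos'],s['ft_force'],s['grip_width'])
p,d=bot.camera('scene'); crop(p,310,170,400,260,7,'pics/s2.png')
E
```

```text
7.95 [ 0.52471316 -0.02754119  0.26723974] [0.02073881 0.75639261 0.86696474] 0.04247390290744475
```

View pics/s2.png

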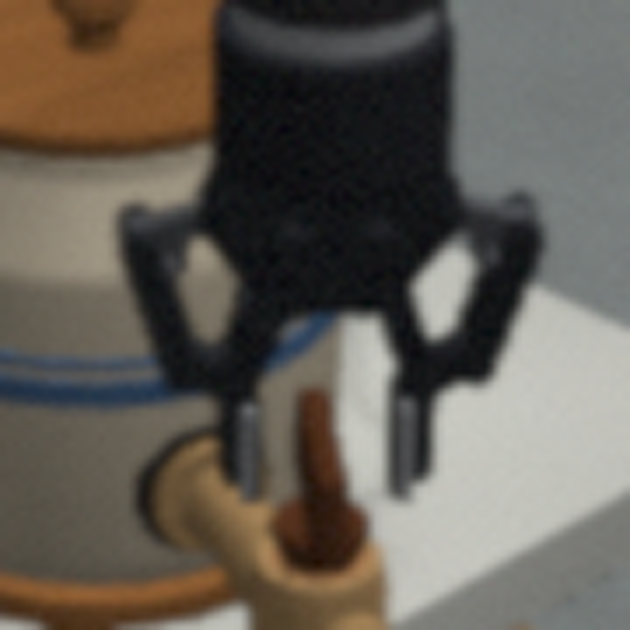

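The wing (about 322) sits between the pad faces (258 and 393), close to centred. Closing the fingers.

Emit:
send_rows(
  rows=[
    {"tx": 0, "ty": 0, "tz": 0, "rx": 0, "ry": 0, "rz": 0, "fingers": 0.5},
    {"tx": 0, "ty": 0, "tz": 0, "rx": 0, "ry": 0, "rz": 0, "fingers": 1},
    {"tx": 0, "ty": 0, "tz": 0, "rx": 0, "ry": 0, "rz": 0, "fingers": 1},
    {"tx": 0, "ty": 0, "tz": 0, "rx": 0, "ry": 0, "rz": 0, "fingers": 1},
    {"tx": 0, "ty": 0, "tz": 0, "rx": 0, "ry": 0, "rz": 0, "fingers": 1},
    {"tx": 0, "ty": 0, "tz": 0, "rx": 0, "ry": 0, "rz": 0, "fingers": 1},
  ],
)

```text
time_s: 8.6
ee_pos: [0.5256, -0.0282, 0.2681]
ee_rot: [-0.414, 0.91, -0.001, 0.001]
ft_force: [2.8, -4.8, 0.9]
grip_width: 0.0112
```

```bash
python3 - <<'E'
from h import *
s=bot.state(); print(s['time_s'],s['ee_pos'],s['ft_force'],s['wrist_torque'],s['grip_width'])
E
```

```text
8.6 [ 0.52558897 -0.02821138  0.26806181] [ 2.83050903 -4.80032971  0.88413526] [-0.726207   -0.4966419  -0.00662857] 0.011178034924446432
```

Emit:
send_rows(
  rows=[
    {"tx": 0, "ty": -0.04, "tz": 0, "rx": 0, "ry": 0, "rz": 0.3, "fingers": 1},
    {"tx": 0, "ty": 0, "tz": 0.015, "rx": 0, "ry": 0, "rz": 0.5, "fingers": 1},
    {"tx": 0, "ty": 0, "tz": 0.015, "rx": 0, "ry": 0, "rz": 0.5, "fingers": 1},
    {"tx": 0, "ty": 0, "tz": 0.015, "rx": 0, "ry": 0, "rz": 0.5, "fingers": 1},
    {"tx": 0, "ty": 0, "tz": 0.015, "rx": 0, "ry": 0, "rz": 0.5, "fingers": 1},
    {"tx": 0, "ty": 0, "tz": 0.015, "rx": 0, "ry": 0, "rz": 0.5, "fingers": 1},
    {"tx": 0, "ty": 0, "tz": 0.015, "rx": 0, "ry": 0, "rz": 0.5, "fingers": 1},
    {"tx": 0, "ty": 0, "tz": 0.015, "rx": 0, "ry": 0, "rz": 0.5, "fingers": 1},
  ],
)

```text
time_s: 9.4
ee_pos: [0.525, -0.0275, 0.2664]
ee_rot: [-0.271, 0.963, 0.001, 0.001]
ft_force: [-4.9, 2.1, 11.8]
grip_width: 0.0112
```

```bash
cat > st.py <<'E'
from h import *
from scipy.spatial.transform import Rotation as Ro
s=bot.state(); R=Ro.from_quat(s['ee_rot']).as_matrix()
np.set_printoptions(precision=4,suppress=True)
print(s['time_s'],'pos',s['ee_pos'],'x-ang',np.arctan2(R[1,0],R[0,0]),'F',s['ft_force'],'T',s['wrist_torque'],'w',s['grip_width'],'z',R[:,2])
print('q',s['qpos'])
E
python3 st.py
```

```text
9.4 pos [ 0.525  -0.0275  0.2664] x-ang -2.593133476617756 F [-4.9205  2.1206 11.7835] T [0.3993 1.0987 0.1908] w 0.01124567220423426 z [ 0.0007  0.0019 -1.    ]
q [-0.0532  0.129  -0.1178  1.3235  0.0019 -0.6016]
```

Emit:
send_rows(
  rows=[
    {"tx": 0, "ty": 0, "tz": 0.015, "rx": 0, "ry": 0, "rz": 0.4, "fingers": 1},
    {"tx": 0, "ty": 0, "tz": 0.015, "rx": 0, "ry": 0, "rz": 0.4, "fingers": 1},
    {"tx": 0, "ty": 0, "tz": 0.015, "rx": 0, "ry": 0, "rz": 0.4, "fingers": 1},
    {"tx": 0, "ty": 0, "tz": 0.015, "rx": 0, "ry": 0, "rz": 0.4, "fingers": 1},
    {"tx": 0, "ty": 0, "tz": 0.015, "rx": 0, "ry": 0, "rz": 0.4, "fingers": 1},
    {"tx": 0, "ty": 0, "tz": 0.015, "rx": 0, "ry": 0, "rz": 0.4, "fingers": 1},
    {"tx": 0, "ty": 0, "tz": 0.015, "rx": 0, "ry": 0, "rz": 0.4, "fingers": 1},
    {"tx": 0, "ty": 0, "tz": 0.015, "rx": 0, "ry": 0, "rz": 0.4, "fingers": 1},
    {"tx": 0, "ty": 0, "tz": 0.015, "rx": 0, "ry": 0, "rz": 0.4, "fingers": 1},
    {"tx": 0, "ty": 0, "tz": 0.015, "rx": 0, "ry": 0, "rz": 0.4, "fingers": 1},
  ],
)

```text
time_s: 10.4
ee_pos: [0.5245, -0.0265, 0.2636]
ee_rot: [-0.115, 0.993, 0.002, 0.001]
ft_force: [-9.5, 6.7, 17.8]
grip_width: 0.0108
```

```bash
python3 st.py
```

```text
10.4 pos [ 0.5245 -0.0265  0.2636] x-ang -2.9119431162203417 F [-9.4509  6.7233 17.7523] T [1.3725 1.9372 0.2384] w 0.010754511068173404 z [ 0.0009  0.0046 -1.    ]
q [-0.0524  0.1283 -0.1246  1.3172  0.0046 -0.282 ]
```

Emit:
send_rows(
  rows=[
    {"tx": 0.02, "ty": 0.03, "tz": 0.02, "rx": 0, "ry": 0, "rz": 0.35, "fingers": 1},
    {"tx": 0.02, "ty": 0.03, "tz": 0.02, "rx": 0, "ry": 0, "rz": 0.35, "fingers": 1},
    {"tx": 0, "ty": 0, "tz": 0.02, "rx": 0, "ry": 0, "rz": 0.35, "fingers": 1},
    {"tx": 0, "ty": 0, "tz": 0.02, "rx": 0, "ry": 0, "rz": 0.35, "fingers": 1},
    {"tx": 0, "ty": 0, "tz": 0.02, "rx": 0, "ry": 0, "rz": 0.35, "fingers": 1},
    {"tx": 0, "ty": 0, "tz": 0.02, "rx": 0, "ry": 0, "rz": 0.35, "fingers": 1},
    {"tx": 0, "ty": 0, "tz": 0.02, "rx": 0, "ry": 0, "rz": 0.35, "fingers": 1},
    {"tx": 0, "ty": 0, "tz": 0.02, "rx": 0, "ry": 0, "rz": 0.35, "fingers": 1},
  ],
)

```text
time_s: 11.2
ee_pos: [0.5241, -0.0254, 0.2611]
ee_rot: [-0.003, 1.0, 0.002, 0.002]
ft_force: [-7.6, 5.0, 25.5]
grip_width: 0.0112
```

```bash
python3 st.py
```

```text
11.2 pos [ 0.5241 -0.0254  0.2611] x-ang -3.135954342291321 F [-7.561   5.0174 25.4964] T [1.209  1.7813 0.2022] w 0.011169927117174669 z [ 0.0043  0.004  -1.    ]
q [-0.0502  0.1255 -0.1335  1.3077  0.0042 -0.0559]
```

Emit:
send_rows(
  rows=[
    {"tx": 0.02, "ty": 0.03, "tz": 0.02, "rx": 0, "ry": 0, "rz": 0.3, "fingers": 1},
    {"tx": 0.02, "ty": 0.02, "tz": 0.02, "rx": 0, "ry": 0, "rz": 0.3, "fingers": 1},
    {"tx": 0, "ty": 0, "tz": 0.02, "rx": 0, "ry": 0, "rz": 0.3, "fingers": 1},
    {"tx": 0, "ty": 0, "tz": 0.02, "rx": 0, "ry": 0, "rz": 0.3, "fingers": 1},
    {"tx": 0, "ty": 0, "tz": 0.02, "rx": 0, "ry": 0, "rz": 0.3, "fingers": 1},
    {"tx": 0, "ty": 0, "tz": 0.02, "rx": 0, "ry": 0, "rz": 0.3, "fingers": 1},
    {"tx": 0, "ty": 0, "tz": 0.02, "rx": 0, "ry": 0, "rz": 0.3, "fingers": 1},
    {"tx": 0, "ty": 0, "tz": 0.02, "rx": 0, "ry": 0, "rz": 0.3, "fingers": 1},
  ],
)

```text
time_s: 12.0
ee_pos: [0.5239, -0.0244, 0.2596]
ee_rot: [0.093, 0.996, 0.002, 0.004]
ft_force: [-9.9, 3.8, 39.1]
grip_width: 0.0108
```

```bash
python3 st.py; python3 - <<'E'
from h import *
p,d=bot.camera('scene'); crop(p,310,170,400,260,7,'pics/s3.png')
E
```

```text
12.0 pos [ 0.5239 -0.0244  0.2596] x-ang 2.9550960163506796 F [-9.855   3.8326 39.1252] T [1.0253 2.3962 0.066 ] w 0.01081010648383588 z [ 0.0086  0.0031 -1.    ]
q [-0.0481  0.1222 -0.1405  1.2996  0.0035  0.1384]
```

View pics/s3.png

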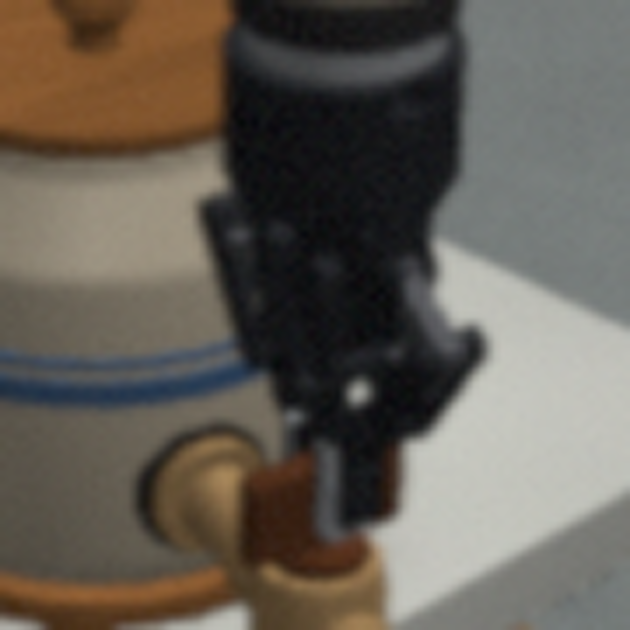

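Emit:
send_rows(
  rows=[
    {"tx": 0.03, "ty": 0, "tz": 0.01, "rx": 0, "ry": 0, "rz": 0.3, "fingers": 1},
    {"tx": 0.02, "ty": 0, "tz": 0.01, "rx": 0, "ry": 0, "rz": 0.3, "fingers": 1},
    {"tx": 0, "ty": 0, "tz": 0.01, "rx": 0, "ry": 0, "rz": 0.3, "fingers": 1},
    {"tx": 0, "ty": 0, "tz": 0.01, "rx": 0, "ry": 0, "rz": 0.3, "fingers": 1},
    {"tx": 0, "ty": 0, "tz": 0, "rx": 0, "ry": 0, "rz": 0.3, "fingers": 1},
    {"tx": 0, "ty": 0, "tz": 0, "rx": 0, "ry": 0, "rz": 0.3, "fingers": 1},
    {"tx": 0, "ty": 0, "tz": 0, "rx": 0, "ry": 0, "rz": 0.2, "fingers": 1},
    {"tx": 0, "ty": 0, "tz": 0, "rx": 0, "ry": 0, "rz": 0, "fingers": 1},
  ],
)

```text
time_s: 12.85
ee_pos: [0.5238, -0.0238, 0.2595]
ee_rot: [0.172, 0.985, 0.003, 0.006]
ft_force: [-6.0, 6.8, 38.4]
grip_width: 0.0113
```

```bash
python3 st.py
```

```text
12.85 pos [ 0.5238 -0.0238  0.2595] x-ang 2.7958693959249223 F [-6.0123  6.7908 38.3664] T [1.2509 1.5673 0.0253] w 0.011296989864853066 z [ 0.012   0.004  -0.9999]
q [-0.0474  0.1196 -0.1436  1.2958  0.0046  0.2983]
```

Emit:
send_rows(
  rows=[
    {"tx": 0, "ty": 0, "tz": -0.08, "rx": 0, "ry": 0, "rz": 0, "fingers": 1},
    {"tx": 0, "ty": 0, "tz": -0.08, "rx": 0, "ry": 0, "rz": 0, "fingers": 1},
    {"tx": 0, "ty": 0, "tz": -0.06, "rx": 0, "ry": 0, "rz": 0, "fingers": 1},
    {"tx": 0, "ty": 0, "tz": 0, "rx": 0, "ry": 0, "rz": 0, "fingers": 0.3},
    {"tx": 0, "ty": 0, "tz": 0, "rx": 0, "ry": 0, "rz": 0, "fingers": 0},
    {"tx": 0, "ty": 0, "tz": 0, "rx": 0, "ry": 0, "rz": 0, "fingers": -0.3},
  ],
)

```text
time_s: 13.45
ee_pos: [0.5216, -0.0254, 0.2571]
ee_rot: [0.172, 0.985, -0.0, -0.001]
ft_force: [-0.6, -0.0, 1.1]
grip_width: 0.0539
```

Emit:
send_rows(
  rows=[
    {"tx": 0, "ty": 0, "tz": -0.5, "rx": 0, "ry": 0, "rz": 0, "fingers": -0.3},
    {"tx": 0, "ty": 0, "tz": -1, "rx": 0, "ry": 0, "rz": 0, "fingers": -0.3},
    {"tx": 0, "ty": 0, "tz": -1, "rx": 0, "ry": 0, "rz": 0, "fingers": -0.3},
  ],
)

```text
time_s: 13.75
ee_pos: [0.5216, -0.0255, 0.3211]
ee_rot: [0.172, 0.985, -0.0, -0.001]
ft_force: [0.6, -0.7, 0.1]
grip_width: 0.0557
```

```bash
python3 st.py; python3 - <<'E'
from h import *
p,d=bot.camera('scene'); crop(p,310,190,400,280,7,'pics/s4.png'); np.savez('scene4.npz',p=p,d=d)
E
```

```text
13.75 pos [ 0.5216 -0.0255  0.3211] x-ang 2.795451868585219 F [ 0.5583 -0.7339  0.1233] T [-0.0201 -0.0106  0.0011] w 0.05565820742769548 z [-0.0012  0.0001 -1.    ]
q [-0.0489  0.1224 -0.006   1.4436  0.0001  0.2972]
```

View pics/s4.png

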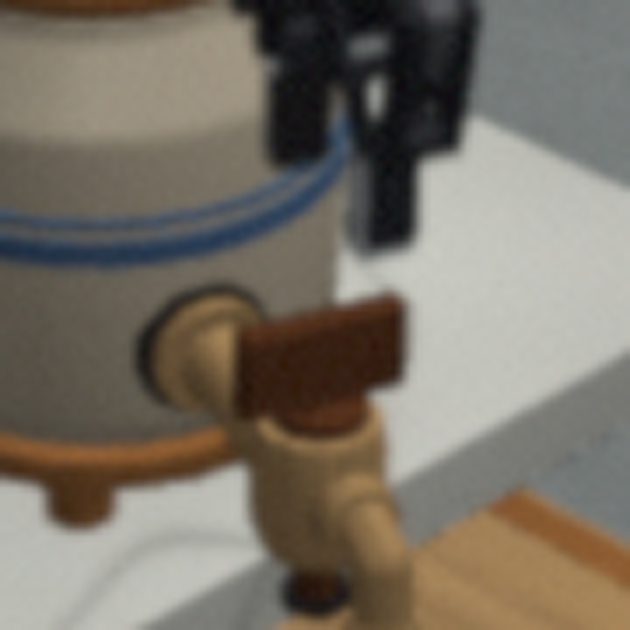

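The wing now lies across the tap, from about (240,370) to (405,330) in the crop, and the shoulder is close to the barrel top. Next I'll measure depth and angle.

```bash
python3 - <<'E'
from h import *
np.set_printoptions(precision=4,suppress=True)
for f,box in (('scene0.npz',None),('scene4.npz',None)):
    s=np.load(f); C=cloud('scene',s['d']); hsv=cv2.cvtColor(s['p'],cv2.COLOR_RGB2HSV)
    m=(hsv[...,2]<110)&((hsv[...,0]<12)|(hsv[...,0]>170))&(hsv[...,1]>110)&(C[...,2]>.16)&(C[...,2]<.24)&(abs(C[...,1])<.09)&(C[...,0]>.45)&(C[...,0]<.6)
    P=C[m]; z=P[:,2]; print(f,len(P),np.percentile(z,[0,5,50,90,95,98,100]))
    q=P[z>.19]; v=np.linalg.svd(q[:,:2]-q[:,:2].mean(0))[2][0]; print(q.mean(0),np.arctan(v[1]/v[0]))
    vs,us=np.where(m); print(vs.min(),vs.max())
# predicted projection for wing corners for depth 10 and 8, 7 mm, at turn0
k=np.array([.5235,-.0262]); 
for dep in (.010,.007):
  for th in (-.328,):
    u=np.array([np.cos(th),np.sin(th)])
    for sgn in (1,-1):
        e=k+sgn*.031*u
        print(dep,sgn,(proj('scene',[[*e,.224-dep],[*e,.19-dep]])-[310,190])*7)
E
```

```text
scene0.npz 129 [0.1777 0.1844 0.2078 0.2217 0.2225 0.2233 0.2237]
[ 0.5415 -0.0117  0.2118] 0.9089574648221552
226 250
scene4.npz 236 [0.1755 0.1789 0.1978 0.2128 0.2138 0.2147 0.2162]
[ 0.5341 -0.0205  0.204 ] -0.3307039086619733
233 251
0.01 1 [[240.3582 320.9758]
 [239.6868 408.8997]]
0.01 -1 [[410.1397 278.1646]
 [407.1749 365.2748]]
0.007 1 [[240.4182 313.0995]
 [239.7454 401.2395]]
0.007 -1 [[410.405  270.3633]
 [407.4335 357.6839]]
```

```bash
python3 - <<'E'
from h import *
for f in ('scene0.npz','scene4.npz'):
    p=np.load(f)['p']
    for c in (354,356,358): print(f,c,[tuple(int(x) for x in p[r,c]) for r in range(242,262)])
a=np.load('scene0.npz')['p'];b=np.load('scene4.npz')['p']
crop(np.hstack([a[220:275,330:380],b[220:275,330:380]]),0,0,100,55,8,'pics/cmp.png')
E
```

```text
scene0.npz 354 [(38, 22, 8), (44, 23, 14), (46, 26, 16), (47, 26, 18), (49, 29, 22), (47, 26, 13), (39, 23, 11), (35, 19, 9), (42, 25, 19), (70, 46, 31), (116, 84, 57), (136, 105, 70), (124, 98, 67), (106, 85, 56), (98, 78, 51), (95, 75, 50), (93, 73, 46), (90, 70, 47), (90, 72, 47), (85, 67, 45)]
scene0.npz 356 [(43, 22, 11), (43, 24, 13), (43, 24, 15), (45, 25, 14), (43, 23, 13), (43, 27, 16), (44, 26, 18), (42, 23, 19), (40, 21, 11), (69, 47, 28), (119, 86, 57), (138, 106, 72), (131, 104, 69), (113, 90, 61), (108, 86, 59), (104, 83, 56), (104, 82, 55), (108, 86, 57), (107, 85, 58), (104, 82, 54)]
scene0.npz 358 [(53, 30, 15), (54, 31, 21), (53, 31, 15), (53, 30, 21), (50, 28, 16), (51, 29, 17), (49, 27, 14), (49, 25, 13), (51, 31, 17), (87, 60, 37), (136, 100, 65), (152, 119, 79), (130, 102, 68), (110, 87, 58), (106, 83, 55), (108, 87, 57), (125, 101, 69), (133, 106, 72), (131, 104, 69), (126, 101, 68)]
scene4.npz 354 [(52, 31, 19), (54, 30, 19), (55, 31, 18), (53, 29, 17), (55, 31, 18), (56, 35, 20), (62, 35, 18), (74, 42, 25), (74, 41, 23), (61, 37, 21), (82, 59, 39), (129, 100, 68), (126, 100, 66), (107, 84, 56), (101, 80, 56), (99, 80, 52), (96, 77, 52), (94, 76, 50), (95, 76, 51), (86, 69, 46)]
scene4.npz 356 [(52, 30, 15), (54, 30, 19), (53, 27, 18), (54, 27, 13), (57, 35, 20), (63, 40, 24), (77, 45, 25), (83, 47, 26), (78, 45, 24), (63, 36, 21), (83, 61, 39), (130, 102, 68), (131, 102, 69), (117, 92, 63), (108, 85, 56), (106, 85, 58), (105, 85, 56), (111, 89, 59), (110, 87, 59), (105, 83, 57)]
scene4.npz 358 [(54, 32, 16), (54, 31, 22), (53, 32, 22), (55, 33, 20), (57, 32, 18), (73, 40, 24), (85, 48, 31), (85, 49, 26), (80, 47, 28), (68, 42, 26), (97, 74, 47), (142, 113, 74), (131, 105, 70), (113, 91, 59), (107, 86, 58), (112, 88, 60), (125, 98, 66), (137, 109, 73), (135, 108, 73), (129, 103, 71)]
```

View pics/cmp.png

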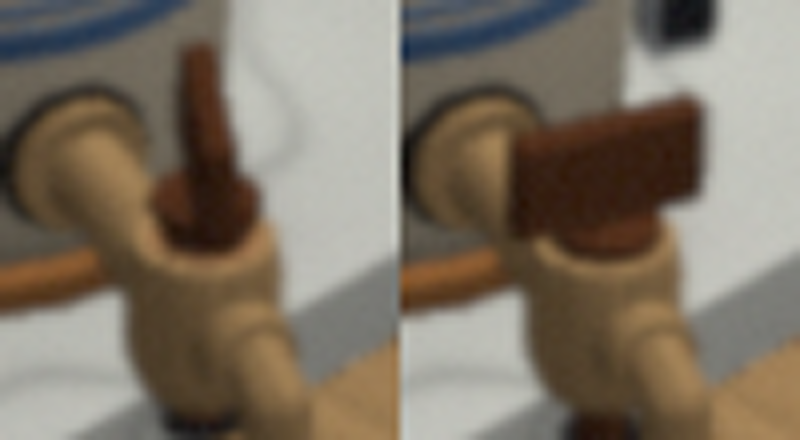

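The key is seated: the wing top dropped about 9 mm, its direction is −0.33 rad (square), and the shoulder-to-barrel gap is about 1 mm. Next is the bowl, starting with its wall profile, to choose a tilt for a pinch along the flared wall.

```bash
python3 - <<'E'
from h import *
np.set_printoptions(precision=4,suppress=True)
a=np.load('top0.npz'); C=cloud('top',a['d']); c=np.array([.6234,.2508])
# refine rim centre by colour/edge: rim circle fit
r=np.linalg.norm(C[...,:2]-c,axis=-1)
for lo in np.arange(0,.08,.005):
    m=(r>=lo)&(r<lo+.005); print(round(lo+.0025,4),m.sum(),np.median(C[...,2][m]),np.percentile(C[...,2][m],[10,90]))
g=cv2.cvtColor(a['p'],cv2.COLOR_RGB2HSV); w=((g[...,1]<70)&(g[...,2]>75)&(r<.085)).astype(np.uint8)
w=(((a['p'].min(-1)>85))&(r<.085)).astype(np.uint8)
cs,_=cv2.findContours(w,cv2.RETR_EXTERNAL,cv2.CHAIN_APPROX_NONE); q=max(cs,key=cv2.contourArea); e=cv2.fitEllipse(q); print(e, onplane('top',[e[0]],.083))
print('strip',[C[v,u] for v,u in ((228,160),(236,160),(236,170),(236,175))])
s=np.load('scene4.npz'); C2=cloud('scene',s['d'])
m=(C2[...,2]>.072)&(C2[...,2]<.095)&(np.linalg.norm(C2[...,:2]-c,axis=-1)<.1); print('scene rim',cv2.minEnclosingCircle(C2[...,:2][m].astype(np.float32)))
E
```

```text
0.0025 12 0.031587795461803465 [0.0262 0.0367]
0.0075 34 0.032712741335738774 [0.0279 0.0382]
0.0125 62 0.032718813623699786 [0.0279 0.037 ]
0.0175 80 0.031747946651012215 [0.0276 0.0348]
0.0225 104 0.03234887721910511 [0.0283 0.0368]
0.0275 134 0.03245318898856677 [0.0273 0.0369]
0.0325 142 0.03287409956013103 [0.0283 0.0379]
0.0375 169 0.034492052550872815 [0.03   0.0391]
0.0425 213 0.03800290788425287 [0.0328 0.0427]
0.0475 234 0.04213238086240512 [0.0374 0.0481]
0.0525 260 0.05015212622306939 [0.0437 0.0549]
0.0575 363 0.06181476478991343 [0.027  0.0739]
0.0625 429 0.07827575433462274 [0.0241 0.0851]
0.0675 455 0.07971375556504912 [0.0229 0.0851]
0.0725 202 0.02470812301515092 [0.0198 0.0396]
0.0775 240 0.025633512691226185 [0.0202 0.0439]
((179.26779174804688, 202.58206176757812), (53.565731048583984, 55.15242004394531), 49.28685760498047) [[0.6221 0.2506 0.083 ]]
strip [array([0.5643, 0.3114, 0.0261]), array([0.5443, 0.3119, 0.0202]), array([0.544 , 0.2832, 0.0299]), array([0.5446, 0.2707, 0.028 ])]
scene rim ((0.6274132132530212, 0.2515619695186615), 0.07136917859315872)
```

Emit:
send_rows(
  rows=[
    {"tx": 0.18, "ty": 1, "tz": 0, "rx": 0, "ry": 0, "rz": 0, "fingers": -0.3},
    {"tx": 0.18, "ty": 1, "tz": 0, "rx": 0, "ry": 0, "rz": 0, "fingers": -0.3},
    {"tx": 0.18, "ty": 1, "tz": 0, "rx": 0, "ry": 0, "rz": 0, "fingers": -0.3},
    {"tx": 0.18, "ty": 1, "tz": 0, "rx": 0, "ry": 0, "rz": 0, "fingers": -0.3},
    {"tx": 0.18, "ty": 1, "tz": 0, "rx": 0, "ry": 0, "rz": 0, "fingers": -0.3},
    {"tx": 0.18, "ty": 1, "tz": 0, "rx": 0, "ry": 0, "rz": 0, "fingers": -0.3},
    {"tx": 0.18, "ty": 1, "tz": 0, "rx": 0, "ry": 0, "rz": 0, "fingers": -0.3},
    {"tx": 0.18, "ty": 1, "tz": 0, "rx": 0, "ry": 0, "rz": 0, "fingers": -0.3},
    {"tx": 0.18, "ty": 1, "tz": 0, "rx": 0, "ry": 0, "rz": 0, "fingers": -0.3},
    {"tx": 0.18, "ty": 1, "tz": 0, "rx": 0, "ry": 0, "rz": 0, "fingers": -0.3},
  ],
)

```text
time_s: 14.8
ee_pos: [0.5645, 0.226, 0.3206]
ee_rot: [0.172, 0.985, 0.0, 0.0]
ft_force: [0.9, -0.1, -0.5]
grip_width: 0.0557
```

Emit:
send_rows(
  rows=[
    {"tx": 0.18, "ty": 1, "tz": 0, "rx": 0, "ry": 0, "rz": 0, "fingers": -0.3},
    {"tx": 0.18, "ty": 1, "tz": 0, "rx": 0, "ry": 0, "rz": 0, "fingers": -0.3},
    {"tx": 0.18, "ty": 1, "tz": 0, "rx": 0, "ry": 0, "rz": 0, "fingers": -0.3},
    {"tx": 0.18, "ty": 1, "tz": 0, "rx": 0, "ry": 0, "rz": 0, "fingers": -0.3},
    {"tx": 0.18, "ty": 0.9, "tz": 0, "rx": 0, "ry": 0, "rz": 0, "fingers": -0.3},
    {"tx": 0, "ty": 0, "tz": 0, "rx": 0, "ry": 0, "rz": -1, "fingers": -0.3},
    {"tx": 0, "ty": 0, "tz": 0, "rx": 0, "ry": 0, "rz": -1, "fingers": -0.3},
    {"tx": 0, "ty": 0, "tz": 0, "rx": 0, "ry": 0, "rz": -1, "fingers": -0.3},
    {"tx": 0, "ty": 0, "tz": 0, "rx": 0, "ry": 0, "rz": -1, "fingers": -0.3},
    {"tx": 0, "ty": 0, "tz": 0, "rx": 0, "ry": 0, "rz": -1, "fingers": -0.3},
  ],
)

```text
time_s: 15.8
ee_pos: [0.5848, 0.3478, 0.3205]
ee_rot: [-0.029, 1.0, 0.0, -0.0]
ft_force: [-0.9, -0.2, -0.7]
grip_width: 0.0557
```

Emit:
send_rows(
  rows=[
    {"tx": 0, "ty": 0, "tz": 0, "rx": 0, "ry": 0, "rz": -1, "fingers": -0.3},
    {"tx": 0, "ty": 0, "tz": 0, "rx": 0, "ry": 0, "rz": -1, "fingers": -0.3},
    {"tx": 0, "ty": 0, "tz": 0, "rx": 0, "ry": 0, "rz": -1, "fingers": -0.3},
    {"tx": 0, "ty": 0, "tz": 0, "rx": 0, "ry": 0, "rz": -1, "fingers": -0.3},
    {"tx": 0, "ty": 0, "tz": 0, "rx": 1, "ry": 0, "rz": 0, "fingers": -0.3},
    {"tx": 0, "ty": 0, "tz": 0, "rx": 1, "ry": 0, "rz": 0, "fingers": -0.3},
    {"tx": 0, "ty": 0, "tz": 0, "rx": 1, "ry": 0, "rz": 0, "fingers": -0.3},
    {"tx": 0, "ty": 0, "tz": 0, "rx": 1, "ry": 0, "rz": 0, "fingers": -0.3},
    {"tx": 0, "ty": 0, "tz": 0, "rx": 0, "ry": 0, "rz": 0, "fingers": -0.3},
  ],
)

```text
time_s: 16.7
ee_pos: [0.5842, 0.3491, 0.3193]
ee_rot: [-0.185, 0.97, -0.157, 0.029]
ft_force: [-0.1, 0.3, 0.3]
grip_width: 0.0556
```

```bash
python3 st.py; python3 - <<'E'
from h import *
from scipy.spatial.transform import Rotation as Ro
s=bot.state(); R=Ro.from_quat(s['ee_rot']).as_matrix()
c=np.array([.6225,.251]); zt=R[:,2]; n=-zt[:2]/np.linalg.norm(zt[:2]); print('n',n)
g=np.r_[c+.0634*n,.075]; T=g-.054*zt; pre=T-.07*zt
print('pre units',R.T@(pre-s['ee_pos'])/.025,'final units',R.T@(T-s['ee_pos'])/.025)
p,d=bot.camera('scene'); cv2.imwrite('pics/s5.png',p[:,:,::-1])
E
```

```text
16.7 pos [0.5842 0.3491 0.3193] x-ang -2.765535218092355 F [-0.1108  0.2824  0.261 ] T [ 0.2897  0.0698 -0.0281] w 0.05561523532116394 z [ 0.1139 -0.2938 -0.9491]
q [ 0.6383  0.5023  0.479   1.6352 -0.3087  0.2756]
n [-0.36163561  0.93231952]
pre units [-0.01796286  1.48719718  4.84197331] final units [-0.01796286  1.48719718  7.64197331]
```

View pics/s5.png

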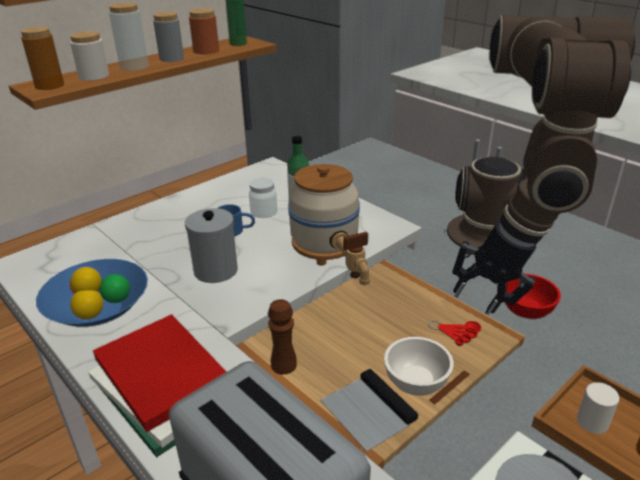

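The picture shows the tool above and left of the bowl, tilted along its wall, with the bowl unmoved at (418,365). Going to the pre-grasp pose.

Emit:
send_rows(
  rows=[
    {"tx": 0, "ty": 0.5, "tz": 0.8, "rx": 0, "ry": 0, "rz": 0, "fingers": -0.2},
    {"tx": 0, "ty": 0.5, "tz": 0.8, "rx": 0, "ry": 0, "rz": 0, "fingers": -0.2},
    {"tx": 0, "ty": 0.49, "tz": 0.8, "rx": 0, "ry": 0, "rz": 0, "fingers": -0.2},
    {"tx": 0, "ty": 0, "tz": 0.8, "rx": 0, "ry": 0, "rz": 0, "fingers": -0.2},
    {"tx": 0, "ty": 0, "tz": 0.8, "rx": 0, "ry": 0, "rz": 0, "fingers": -0.2},
    {"tx": 0, "ty": 0, "tz": 0.8, "rx": 0, "ry": 0, "rz": 0, "fingers": -0.2},
    {"tx": 0, "ty": 0, "tz": 0, "rx": 0, "ry": 0, "rz": 0, "fingers": -0.2},
    {"tx": 0, "ty": 0, "tz": 0, "rx": 0, "ry": 0, "rz": 0, "fingers": -0.2},
  ],
)

```text
time_s: 17.55
ee_pos: [0.5859, 0.3451, 0.1951]
ee_rot: [-0.183, 0.97, -0.156, 0.029]
ft_force: [-0.1, 0.7, 0.5]
grip_width: 0.0511
```

```bash
python3 st.py; python3 - <<'E'
from h import *
from scipy.spatial.transform import Rotation as Ro
s=bot.state(); R=Ro.from_quat(s['ee_rot']).as_matrix()
c=np.array([.6225,.251]); zt=R[:,2]; n=-zt[:2]/np.linalg.norm(zt[:2])
g=np.r_[c+.0634*n,.075]; T=g-.054*zt
print('final units',R.T@(T-s['ee_pos'])/.025)
p,d=bot.camera('scene'); crop(p,370,260,530,410,5,'pics/s6.png')
p,d=bot.camera('top'); crop(p,100,130,300,280,4,'pics/t6.png')
E
```

```text
17.55 pos [0.5859 0.3451 0.1951] x-ang -2.768515737397827 F [-0.0898  0.7425  0.5395] T [0.2314 0.0967 0.0147] w 0.051147535376233975 z [ 0.1143 -0.2921 -0.9495]
q [ 0.6318  0.4948  0.1957  1.356  -0.308   0.2719]
final units [0.01009646 0.07951327 2.87112371]
```

View pics/s6.png

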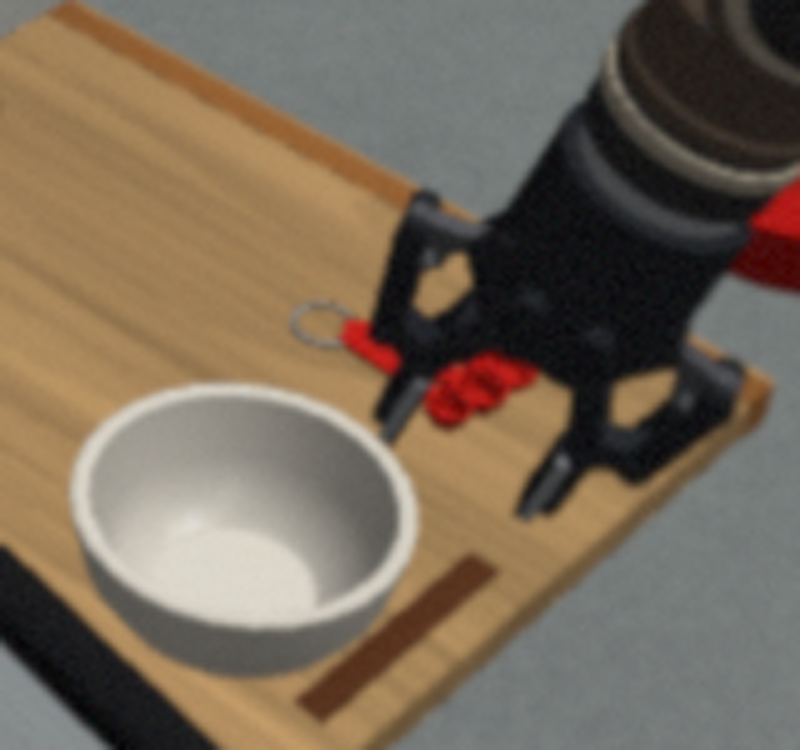

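View pics/t6.png

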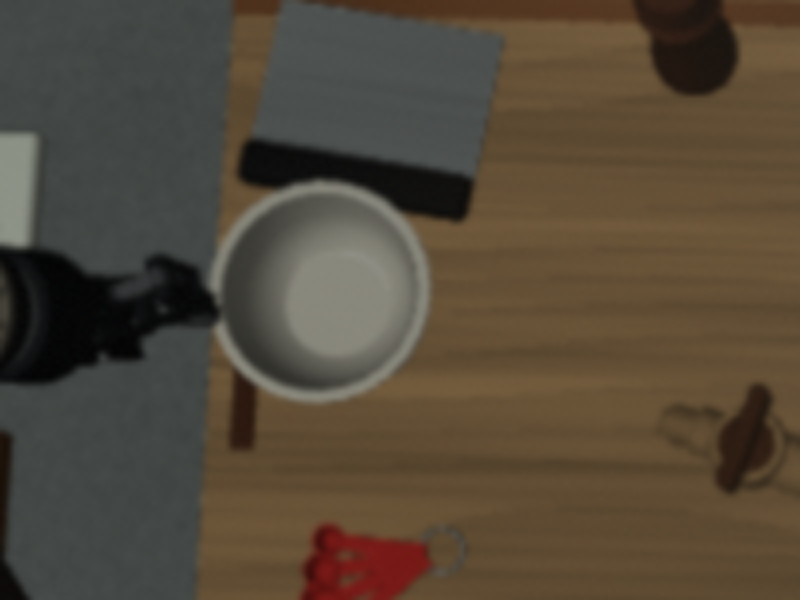

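The jaws straddle the rim line at about (218,300) in the top crop, and the key wing looks square across the tap. Descending along the wall.

Emit:
send_rows(
  rows=[
    {"tx": 0, "ty": 0.08, "tz": 0.5, "rx": 0, "ry": 0, "rz": 0, "fingers": -0.2},
    {"tx": 0, "ty": 0, "tz": 0.6, "rx": 0, "ry": 0, "rz": 0, "fingers": -0.2},
    {"tx": 0, "ty": 0, "tz": 0.6, "rx": 0, "ry": 0, "rz": 0, "fingers": -0.2},
    {"tx": 0, "ty": 0, "tz": 0.5, "rx": 0, "ry": 0, "rz": 0, "fingers": -0.2},
    {"tx": 0, "ty": 0, "tz": 0.4, "rx": 0, "ry": 0, "rz": 0, "fingers": -0.2},
    {"tx": 0, "ty": 0, "tz": 0.25, "rx": 0, "ry": 0, "rz": 0, "fingers": -0.2},
    {"tx": 0, "ty": 0, "tz": 0, "rx": 0, "ry": 0, "rz": 0, "fingers": -0.2},
  ],
)

```text
time_s: 18.35
ee_pos: [0.593, 0.3262, 0.1252]
ee_rot: [-0.184, 0.97, -0.157, 0.029]
ft_force: [-0.6, 0.6, -0.1]
grip_width: 0.0512
```

```bash
python3 st.py; python3 - <<'E'
from h import *
p,d=bot.camera('scene'); crop(p,370,260,530,410,5,'pics/s7.png')
E
```

```text
18.35 pos [0.593  0.3262 0.1252] x-ang -2.767639081405494 F [-0.6481  0.6012 -0.1392] T [ 0.2809  0.0768 -0.0141] w 0.05119640938060885 z [ 0.1138 -0.2935 -0.9492]
q [ 0.6039  0.5101  0.0642  1.2016 -0.3112  0.2418]
```

View pics/s7.png

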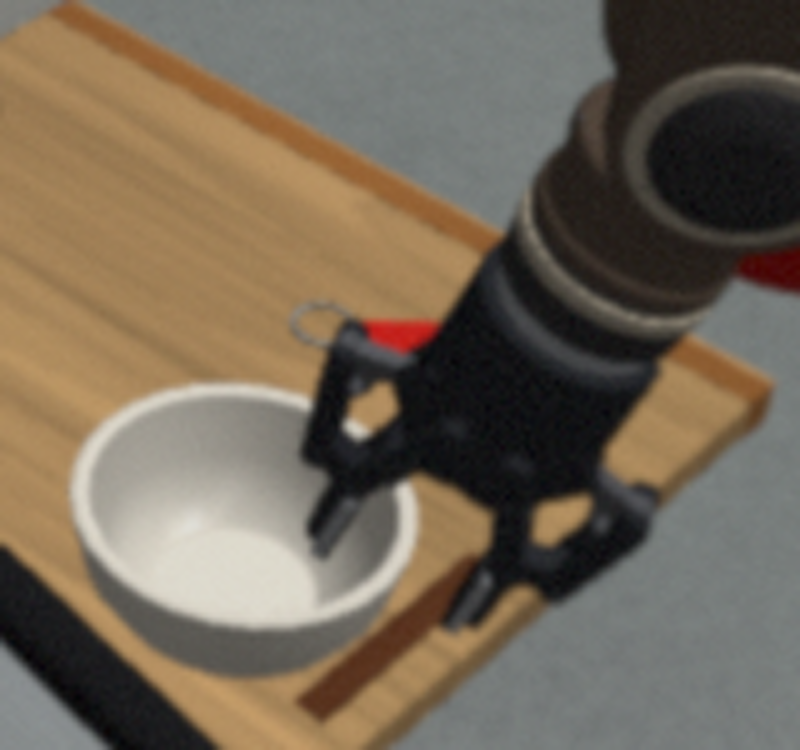

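One finger is inside the rim and one outside. Closing on the wall.

Emit:
send_rows(
  rows=[
    {"tx": 0, "ty": 0, "tz": 0, "rx": 0, "ry": 0, "rz": 0, "fingers": 0.2},
    {"tx": 0, "ty": 0, "tz": 0, "rx": 0, "ry": 0, "rz": 0, "fingers": 0.5},
    {"tx": 0, "ty": 0, "tz": 0, "rx": 0, "ry": 0, "rz": 0, "fingers": 0.7},
    {"tx": 0, "ty": 0, "tz": 0, "rx": 0, "ry": 0, "rz": 0, "fingers": 0.8},
    {"tx": 0, "ty": 0, "tz": 0, "rx": 0, "ry": 0, "rz": 0, "fingers": 1},
    {"tx": 0, "ty": 0, "tz": 0, "rx": 0, "ry": 0, "rz": 0, "fingers": 1},
    {"tx": 0, "ty": 0, "tz": 0, "rx": 0, "ry": 0, "rz": 0, "fingers": 1},
  ],
)

```text
time_s: 19.1
ee_pos: [0.5929, 0.3266, 0.1256]
ee_rot: [-0.184, 0.97, -0.156, 0.029]
ft_force: [-0.1, 0.3, -4.6]
grip_width: 0.0083
```

```bash
python3 st.py; python3 - <<'E'
from h import *
p,d=bot.camera('scene'); crop(p,370,260,530,410,5,'pics/s8.png')
E
```

```text
19.1 pos [0.5929 0.3266 0.1256] x-ang -2.7673379540680982 F [-0.1117  0.3336 -4.6171] T [0.8714 0.3397 0.0079] w 0.008258540561751154 z [ 0.114  -0.2928 -0.9494]
q [ 0.6043  0.5099  0.0648  1.2021 -0.3107  0.2419]
```

View pics/s8.png

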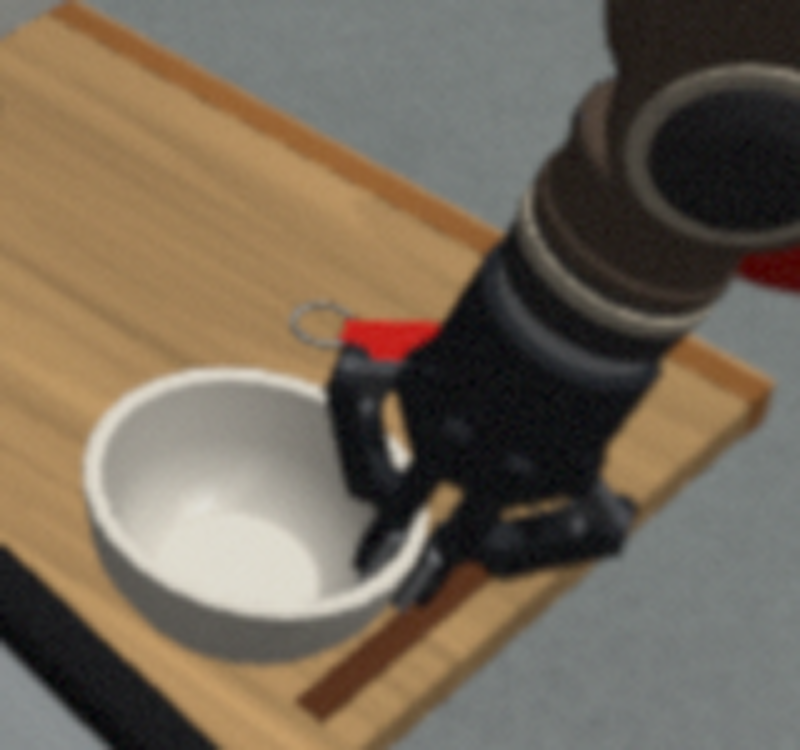

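The gripper now carries the bowl's weight (Fz −4.6 N), and the bowl looks slightly tilted. Measuring the tilt.

```bash
cat > bowl.py <<'E'
from h import *
import sys
np.set_printoptions(precision=4,suppress=True)
c0=np.array([float(sys.argv[1]),float(sys.argv[2])])
p,d=bot.camera('scene'); np.savez('bowl_s.npz',p=p,d=d); C=cloud('scene',d)
hsv=cv2.cvtColor(p,cv2.COLOR_RGB2HSV)
m=(hsv[...,1]<60)&(hsv[...,2]>95)&(np.linalg.norm(C[...,:2]-c0,axis=-1)<.1)&(C[...,2]>.015)&(C[...,2]<.13)
n,l,st,ce=cv2.connectedComponentsWithStats(m.astype(np.uint8)); i=1+np.argmax(st[1:,4]); m=l==i
# rim: highest z per azimuth bin at r>.055
P=C[m]; c=c0.copy()
for it in range(3):
    v=P[:,:2]-c; r=np.linalg.norm(v,axis=1); a=np.arctan2(v[:,1],v[:,0]); Q=[]
    for b in np.arange(-np.pi,np.pi,.15):
        k=(a>=b)&(a<b+.15)&(r>.055)
        if k.sum()>4: q=P[k]; zz=np.percentile(q[:,2],90); Q.append(q[abs(q[:,2]-zz)<.003].mean(0))
    Q=np.array(Q); A=np.c_[Q[:,:2]-c,np.ones(len(Q))]; s=np.linalg.lstsq(A,Q[:,2],rcond=None)[0]
    res=Q[:,2]-A@s; Q=Q[abs(res)<.006]; A=np.c_[Q[:,:2]-c,np.ones(len(Q))]; s=np.linalg.lstsq(A,Q[:,2],rcond=None)[0]
    B=np.c_[2*Q[:,:2],np.ones(len(Q))]; f=np.linalg.lstsq(B,(Q[:,:2]**2).sum(1),rcond=None)[0]; c=f[:2]
print('n',len(Q),'centre',c,'R',np.sqrt(f[2]+c@c),'z at c',s[2],'slope(dz/dx,dz/dy)',s[:2],'tilt',np.hypot(*s[:2]))
E
python3 bowl.py .62 .257; python3 - <<'E'
E
```

```text
n 34 centre [0.6215 0.2525] R 0.06551585694379895 z at c 0.08426093992451371 slope(dz/dx,dz/dy) [ 0.0358 -0.059 ] tilt 0.06899183238971197
```

Emit:
send_rows(
  rows=[
    {"tx": 0, "ty": -0.05, "tz": -0.15, "rx": 0, "ry": 0, "rz": 0, "fingers": 1},
    {"tx": 0, "ty": -0.05, "tz": -0.15, "rx": 0, "ry": 0, "rz": 0, "fingers": 1},
    {"tx": 0, "ty": 0, "tz": 0, "rx": -0.4, "ry": 0, "rz": 0, "fingers": 1},
    {"tx": 0, "ty": 0, "tz": 0, "rx": -0.4, "ry": 0, "rz": 0, "fingers": 1},
    {"tx": 0, "ty": 0, "tz": 0, "rx": 0, "ry": 0, "rz": 0, "fingers": 1},
    {"tx": 0, "ty": 0, "tz": 0, "rx": 0, "ry": 0, "rz": 0, "fingers": 1},
  ],
)

```text
time_s: 19.8
ee_pos: [0.5933, 0.3264, 0.1345]
ee_rot: [-0.184, 0.974, -0.126, 0.024]
ft_force: [-0.3, -0.4, -5.3]
grip_width: 0.0078
```

```bash
python3 st.py; python3 bowl.py .62 .257; python3 - <<'E'
from h import *
from scipy.spatial.transform import Rotation as Ro
s=bot.state(); R=Ro.from_quat(s['ee_rot']).as_matrix()
print('units for move',R.T@np.array([-.086,-.224,0])/.025,'per mm up',R.T@[0,0,.001]/.025)
p=np.load('bowl_s.npz')['p']; crop(p,370,260,530,410,5,'pics/s9.png')
E
```

```text
19.8 pos [0.5933 0.3264 0.1345] x-ang -2.767663539659008 F [-0.3137 -0.4095 -5.2874] T [ 0.7617  0.2784 -0.0297] w 0.00782532585122258 z [ 0.0931 -0.2362 -0.9672]
q [ 0.5848  0.4917  0.0657  1.1993 -0.251   0.2178]
 ** On entry to DLASCL parameter number  4 had an illegal value
 ** On entry to DLASCL parameter number  4 had an illegal value
units for move [ 6.47668393 -6.85119611  1.79690767] per mm up [-6.17837288e-06 -1.01532990e-02 -3.86899274e-02]bowl.py:15: RuntimeWarning: Mean of empty slice.
  if k.sum()>4: q=P[k]; zz=np.percentile(q[:,2],90); Q.append(q[abs(q[:,2]-zz)<.003].mean(0))
  ret = um.true_divide(
Traceback (most recent call last):
  File "bowl.py", line 16, in <module>
    Q=np.array(Q); A=np.c_[Q[:,:2]-c,np.ones(len(Q))]; s=np.linalg.lstsq(A,Q[:,2],rcond=None)[0]
                                                         ~~~~~~~~~~~~~~~^^^^^^^^^^^^^^^^^^^^^
numpy.linalg.LinAlgError: SVD did not converge in Linear Least Squares
```

View pics/s9.png

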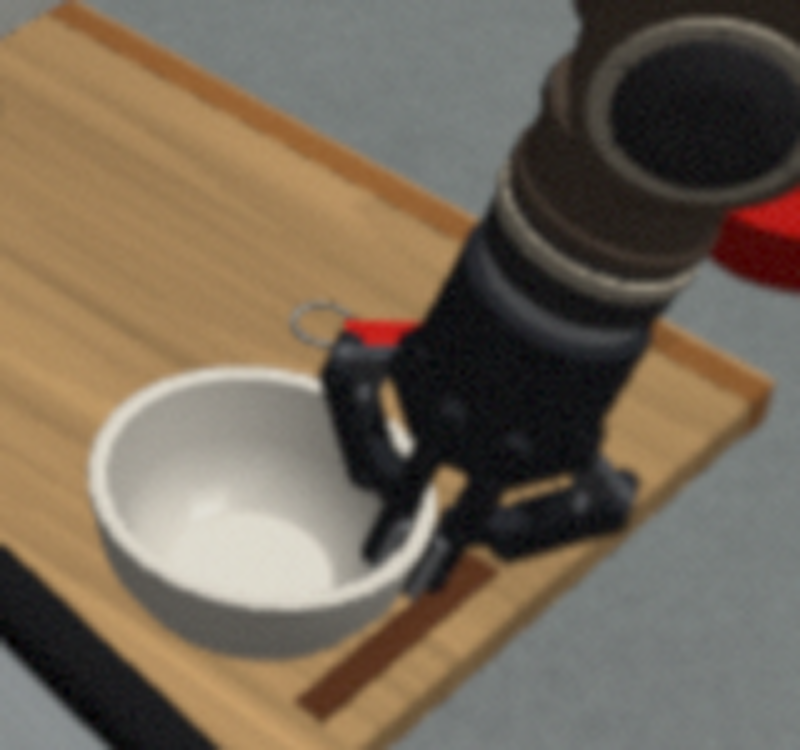

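```bash
sed -i "s/Q.append(q\[abs(q\[:,2\]-zz)<.003\].mean(0))/q=q[abs(q[:,2]-zz)<.004]; Q.extend([q.mean(0)] if len(q) else [])/; s/^p,d=bot.camera.*; C=/import os\nif len(sys.argv)>3: p,d=(lambda z:(z['p'],z['d']))(np.load('bowl_s.npz'))\nelse:\n    p,d=bot.camera('scene'); np.savez('bowl_s.npz',p=p,d=d)\nC=/" bowl.py; python3 bowl.py .62 .257 x
```

```text
n 33 centre [0.621  0.2551] R 0.06527873408775418 z at c 0.08741437183649337 slope(dz/dx,dz/dy) [ 0.0209 -0.0068] tilt 0.021961907065462628
```

Emit:
send_rows(
  rows=[
    {"tx": 0.25, "ty": -0.26, "tz": 0.07, "rx": 0, "ry": 0, "rz": 0, "fingers": 1},
    {"tx": 0.5, "ty": -0.53, "tz": 0.139, "rx": 0, "ry": 0, "rz": 0, "fingers": 1},
    {"tx": 0.5, "ty": -0.53, "tz": 0.139, "rx": 0, "ry": 0, "rz": 0, "fingers": 1},
    {"tx": 0.5, "ty": -0.53, "tz": 0.139, "rx": 0, "ry": 0, "rz": 0, "fingers": 1},
    {"tx": 0.5, "ty": -0.53, "tz": 0.139, "rx": 0, "ry": 0, "rz": 0, "fingers": 1},
    {"tx": 0.5, "ty": -0.53, "tz": 0.139, "rx": 0, "ry": 0, "rz": 0, "fingers": 1},
    {"tx": 0.5, "ty": -0.53, "tz": 0.139, "rx": 0, "ry": 0, "rz": 0, "fingers": 1},
    {"tx": 0.5, "ty": -0.53, "tz": 0.139, "rx": 0, "ry": 0, "rz": 0, "fingers": 1},
    {"tx": 0.5, "ty": -0.53, "tz": 0.139, "rx": 0, "ry": 0, "rz": 0, "fingers": 1},
    {"tx": 0.25, "ty": -0.26, "tz": 0.07, "rx": 0, "ry": 0, "rz": 0, "fingers": 1},
  ],
)

```text
time_s: 20.85
ee_pos: [0.5323, 0.1693, 0.1339]
ee_rot: [-0.184, 0.975, -0.126, 0.023]
ft_force: [-0.9, -0.2, -4.9]
grip_width: 0.0075
```

```bash
python3 st.py; python3 bowl.py .56 .10; python3 - <<'E'
from h import *
p=np.load('bowl_s.npz')['p']; crop(p,300,210,460,360,5,'pics/s10.png')
E
```

```text
20.85 pos [0.5323 0.1693 0.1339] x-ang -2.768272623353755 F [-0.8952 -0.1519 -4.8827] T [ 0.7916  0.3405 -0.0008] w 0.007531621211986019 z [ 0.0917 -0.2366 -0.9673]
q [ 0.4093  0.2478 -0.2857  1.0476 -0.2564  0.0372]
n 32 centre [0.5598 0.098 ] R 0.06543095956769117 z at c 0.0876637627862633 slope(dz/dx,dz/dy) [ 0.0189 -0.0005] tilt 0.018929014309535894
```

View pics/s10.png

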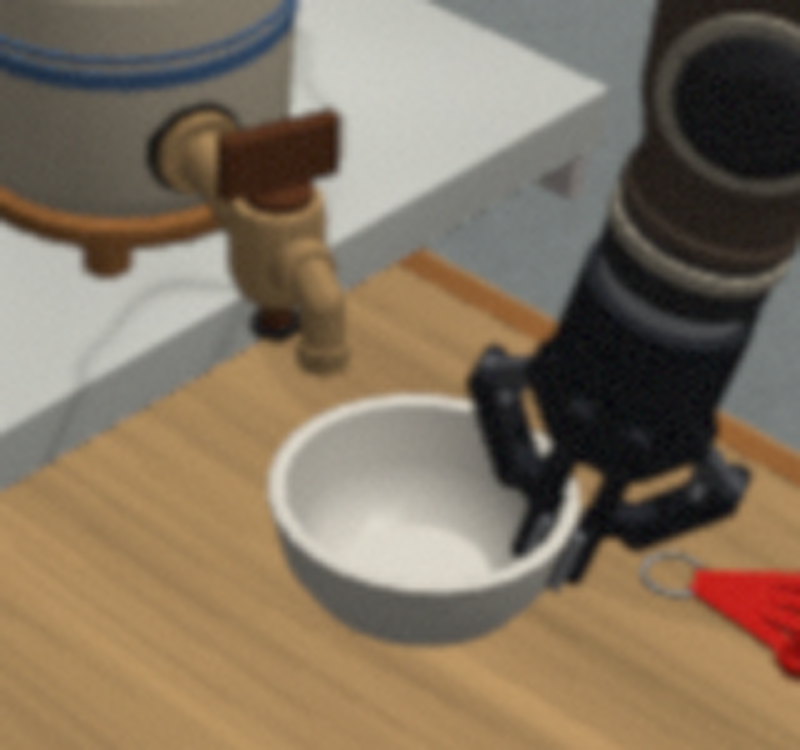

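The bowl hangs level (tilt about 0.02 rad) at (0.560, 0.098). The spout mouth shows at (322,355) in the crop. Moving the last stretch in beneath it.

Emit:
send_rows(
  rows=[
    {"tx": 0.2, "ty": -0.24, "tz": 0.09, "rx": 0, "ry": 0, "rz": 0, "fingers": 1},
    {"tx": 0.34, "ty": -0.41, "tz": 0.12, "rx": 0, "ry": 0, "rz": 0, "fingers": 1},
    {"tx": 0.34, "ty": -0.41, "tz": 0.12, "rx": 0, "ry": 0, "rz": 0, "fingers": 1},
    {"tx": 0.34, "ty": -0.41, "tz": 0.12, "rx": 0, "ry": 0, "rz": 0, "fingers": 1},
    {"tx": 0.34, "ty": -0.39, "tz": 0.12, "rx": 0, "ry": 0, "rz": 0, "fingers": 1},
    {"tx": 0.15, "ty": -0.18, "tz": 0.05, "rx": 0, "ry": 0, "rz": 0, "fingers": 1},
    {"tx": 0, "ty": 0, "tz": 0, "rx": 0, "ry": 0, "rz": 0, "fingers": 1},
    {"tx": 0, "ty": 0, "tz": 0, "rx": 0, "ry": 0, "rz": 0, "fingers": 1},
  ],
)

```text
time_s: 21.7
ee_pos: [0.5133, 0.1057, 0.132]
ee_rot: [-0.184, 0.975, -0.125, 0.024]
ft_force: [0.9, 0.3, -5.3]
grip_width: 0.0082
```

```bash
python3 st.py; python3 bowl.py .54 .033; python3 - <<'E'
from h import *
p=np.load('bowl_s.npz')['p']; crop(p,300,210,460,360,5,'pics/s11.png')
p,d=bot.camera('top'); crop(p,180,170,340,290,5,'pics/t11.png')
E
```

```text
21.7 pos [0.5133 0.1057 0.132 ] x-ang -2.76772246730864 F [ 0.9376  0.2665 -5.3319] T [ 0.7981  0.236  -0.0492] w 0.008201399359800854 z [ 0.0929 -0.2353 -0.9675]
q [ 0.3106  0.1698 -0.3884  0.9955 -0.2552 -0.0654]
n 28 centre [0.5414 0.0352] R 0.06504244278339968 z at c 0.08429780076664362 slope(dz/dx,dz/dy) [0.0453 0.02  ] tilt 0.04954428730199701
```

View pics/s11.png

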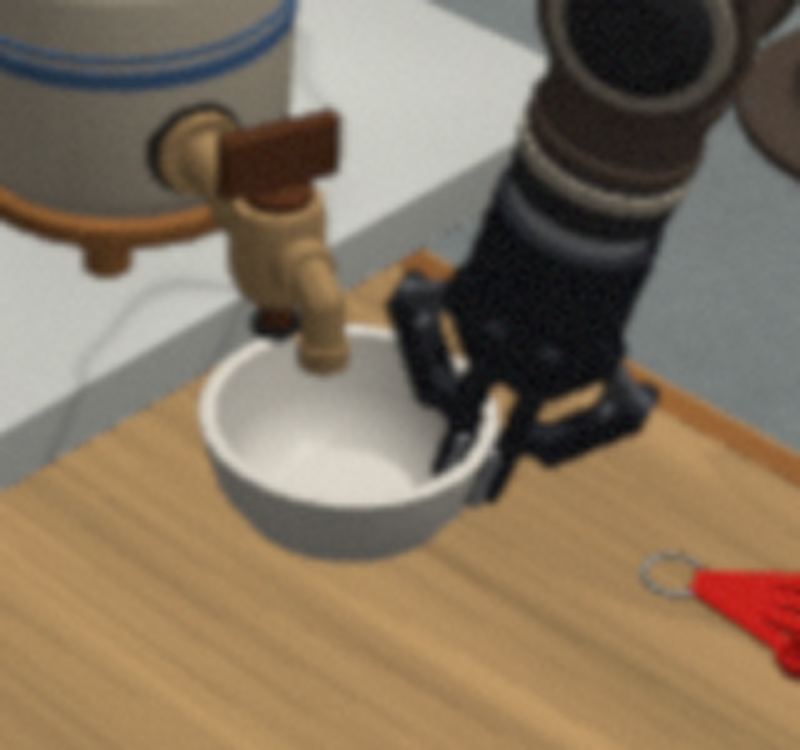

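View pics/t11.png

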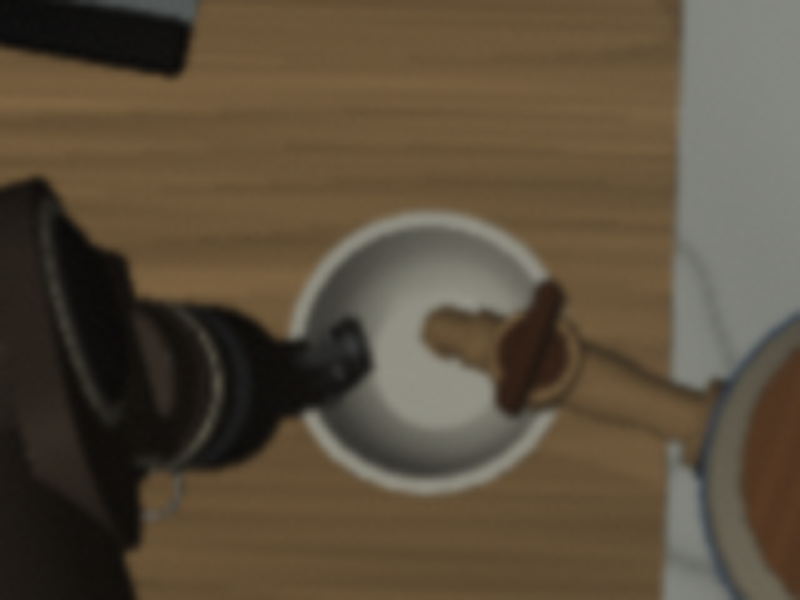

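The bowl is under the spout: in the top crop the mouth (about (440,330)) lies inside the rim circle centred near (428,352). Lowering it the last millimetres.

Emit:
send_rows(
  rows=[
    {"tx": 0, "ty": 0.01, "tz": 0.04, "rx": 0, "ry": 0, "rz": 0, "fingers": 1},
    {"tx": 0, "ty": 0.01, "tz": 0.04, "rx": 0, "ry": 0, "rz": 0, "fingers": 1},
    {"tx": 0, "ty": 0, "tz": 0, "rx": 0, "ry": 0, "rz": 0, "fingers": 1},
  ],
)

```text
time_s: 22.1
ee_pos: [0.5131, 0.1059, 0.1294]
ee_rot: [-0.185, 0.974, -0.125, 0.024]
ft_force: [0.3, 0.3, -4.6]
grip_width: 0.0076
```

```bash
python3 st.py
```

```text
22.1 pos [0.5131 0.1059 0.1294] x-ang -2.76697925289747 F [ 0.3027  0.3377 -4.6322] T [ 0.7374  0.274  -0.0083] w 0.007645724708586135 z [ 0.0922 -0.2358 -0.9674]
q [ 0.3112  0.1719 -0.3917  0.9911 -0.2554 -0.0655]
```

Still carrying the weight, so lowering further in small steps.

Emit:
send_rows(
  rows=[
    {"tx": 0, "ty": 0.01, "tz": 0.04, "rx": 0, "ry": 0, "rz": 0, "fingers": 1},
    {"tx": 0, "ty": 0.01, "tz": 0.04, "rx": 0, "ry": 0, "rz": 0, "fingers": 1},
    {"tx": 0, "ty": 0, "tz": 0, "rx": 0, "ry": 0, "rz": 0, "fingers": 1},
  ],
)

```text
time_s: 22.4
ee_pos: [0.5133, 0.1059, 0.1283]
ee_rot: [-0.185, 0.975, -0.125, 0.024]
ft_force: [-1.9, 2.3, 0.9]
grip_width: 0.0078
```

```bash
python3 st.py;  python3 bowl.py .54 .033
```

```text
22.4 pos [0.5133 0.1059 0.1283] x-ang -2.7670907276163876 F [-1.9399  2.2631  0.9109] T [ 0.7378  0.6905 -0.1167] w 0.007808685315919151 z [ 0.0933 -0.2352 -0.9675]
q [ 0.3111  0.1723 -0.394   0.9871 -0.2552 -0.0656]
n 28 centre [0.5416 0.0352] R 0.06486425903715799 z at c 0.08099472928234884 slope(dz/dx,dz/dy) [0.0365 0.0094] tilt 0.03770871445041916
```

The bowl is on the board (Fz about +1 N). Releasing gently and backing out along the fingers.

Emit:
send_rows(
  rows=[
    {"tx": 0, "ty": 0, "tz": 0, "rx": 0, "ry": 0, "rz": 0, "fingers": 0.7},
    {"tx": 0, "ty": 0, "tz": 0, "rx": 0, "ry": 0, "rz": 0, "fingers": 0.5},
    {"tx": 0, "ty": 0, "tz": 0, "rx": 0, "ry": 0, "rz": 0, "fingers": 0.3},
    {"tx": 0, "ty": 0, "tz": 0, "rx": 0, "ry": 0, "rz": 0, "fingers": 0.2},
    {"tx": 0, "ty": 0, "tz": 0, "rx": 0, "ry": 0, "rz": 0, "fingers": 0.2},
  ],
)

```text
time_s: 22.95
ee_pos: [0.5133, 0.1055, 0.1277]
ee_rot: [-0.184, 0.975, -0.126, 0.024]
ft_force: [0.6, -0.5, 0.2]
grip_width: 0.0342
```

```bash
python3 st.py;  python3 bowl.py .54 .033; python3 -c "
from h import *
p=np.load('bowl_s.npz')['p']; crop(p,300,210,460,360,5,'pics/s12.png')"
```

```text
22.95 pos [0.5133 0.1055 0.1277] x-ang -2.7675303560053752 F [ 0.6162 -0.4538  0.2067] T [0.2201 0.0999 0.0651] w 0.03415883389058156 z [ 0.0927 -0.2359 -0.9674]
q [ 0.3106  0.173  -0.3946  0.9864 -0.2557 -0.0656]
n 29 centre [0.5416 0.0346] R 0.06493018087433294 z at c 0.08167412226552795 slope(dz/dx,dz/dy) [0.0168 0.0074] tilt 0.01839202083242474
```

View pics/s12.png

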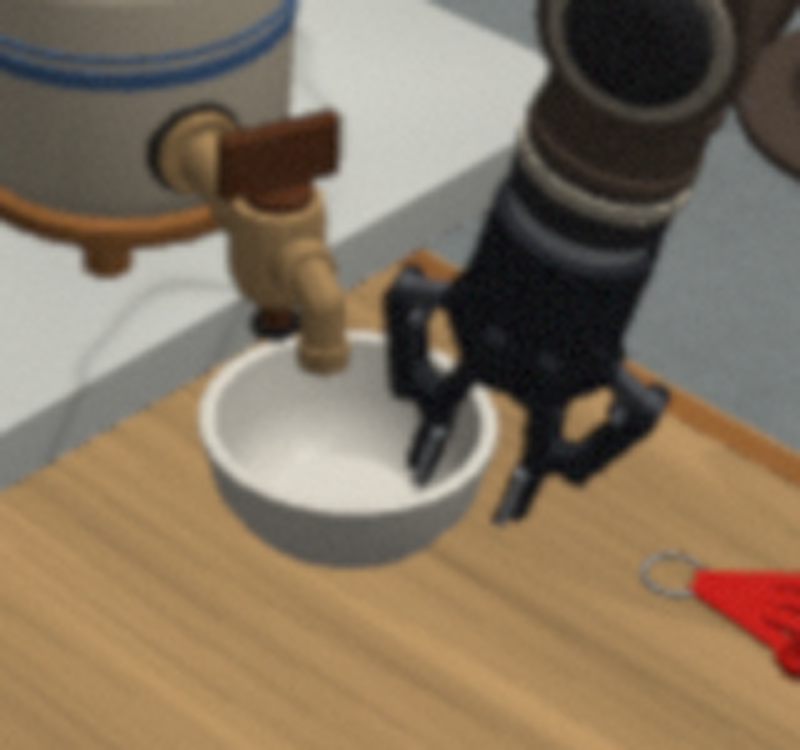

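The bowl stands free between the open fingers, with the spout above it. Retracting.

Emit:
send_rows(
  rows=[
    {"tx": 0, "ty": 0, "tz": -0.4, "rx": 0, "ry": 0, "rz": 0, "fingers": 0.2},
    {"tx": 0, "ty": 0, "tz": -0.8, "rx": 0, "ry": 0, "rz": 0, "fingers": 0.2},
    {"tx": 0, "ty": 0, "tz": -1, "rx": 0, "ry": 0, "rz": 0, "fingers": 0.2},
    {"tx": 0, "ty": 0, "tz": -1, "rx": 0, "ry": 0, "rz": 0, "fingers": 0.2},
    {"tx": 0, "ty": 0.3, "tz": -1, "rx": 0, "ry": 0, "rz": 0, "fingers": 0.2},
    {"tx": 0, "ty": 1, "tz": -1, "rx": 0, "ry": 0, "rz": 0, "fingers": 0.2},
    {"tx": 0, "ty": 1, "tz": -1, "rx": 0, "ry": 0, "rz": 0, "fingers": 0.2},
    {"tx": 0, "ty": 1, "tz": -0.5, "rx": 0, "ry": 0, "rz": 0, "fingers": 0.2},
    {"tx": 0, "ty": 1, "tz": 0, "rx": 0, "ry": 0, "rz": 0, "fingers": 0.2},
    {"tx": 0, "ty": 1, "tz": 0, "rx": 0, "ry": 0, "rz": 0, "fingers": 0.2},
  ],
)

```text
time_s: 24.0
ee_pos: [0.4505, 0.2657, 0.2574]
ee_rot: [-0.185, 0.975, -0.125, 0.025]
ft_force: [-0.4, -0.8, 0.5]
grip_width: 0.034
```

```bash
python3 st.py;  python3 bowl.py .54 .033; python3 - <<'E'
from h import *
np.set_printoptions(precision=4,suppress=True)
z=np.load('bowl_s.npz'); p=z['p']; C=cloud('scene',z['d']); crop(p,300,200,420,320,6,'pics/s13.png'); cv2.imwrite('pics/s13f.png',p[:,:,::-1])
hsv=cv2.cvtColor(p,cv2.COLOR_RGB2HSV)
m=(hsv[...,2]<110)&((hsv[...,0]<12)|(hsv[...,0]>170))&(hsv[...,1]>110)&(C[...,2]>.16)&(C[...,2]<.24)&(abs(C[...,1])<.09)&(C[...,0]>.45)&(C[...,0]<.6)
P=C[m]; print('wing z',np.percentile(P[:,2],[50,90,95,98])); q=P[P[:,2]>.19]; v=np.linalg.svd(q[:,:2]-q[:,:2].mean(0))[2][0]; print(np.arctan(v[1]/v[0]))
p,d=bot.camera('top'); cv2.imwrite('pics/t13.png',p[:,:,::-1]); np.savez('top13.npz',p=p,d=d)
a=np.load('top0.npz')['p']; df=(abs(a.astype(int)-p).max(-1)>25).astype(np.uint8)
cv2.imwrite('pics/diff.png',df*255)
# bowl in top
r=cv2.cvtColor(p,cv2.COLOR_RGB2GRAY)
C=cloud('top',d); mm=(C[...,2]>.07)&(C[...,2]<.095)&(np.linalg.norm(C[...,:2]-[.54,.033],axis=-1)<.09)
print('top bowl',cv2.minEnclosingCircle(C[...,:2][mm].astype(np.float32)))
E
```

```text
24.0 pos [0.4505 0.2657 0.2574] x-ang -2.7670868455764333 F [-0.3638 -0.8419  0.4763] T [0.2179 0.0907 0.0027] w 0.03396586919143086 z [ 0.0943 -0.2345 -0.9675]
q [ 0.6374  0.1666 -0.1099  1.3601 -0.2471  0.2713]
n 40 centre [0.5411 0.0344] R 0.0653220562226107 z at c 0.08212904327822498 slope(dz/dx,dz/dy) [0.0054 0.0032] tilt 0.006303963972756472
wing z [0.198  0.2126 0.2137 0.2145]
-0.3415894326082013
top bowl ((0.534844160079956, 0.031633149832487106), 0.06982264667749405)
```

View pics/s13.png

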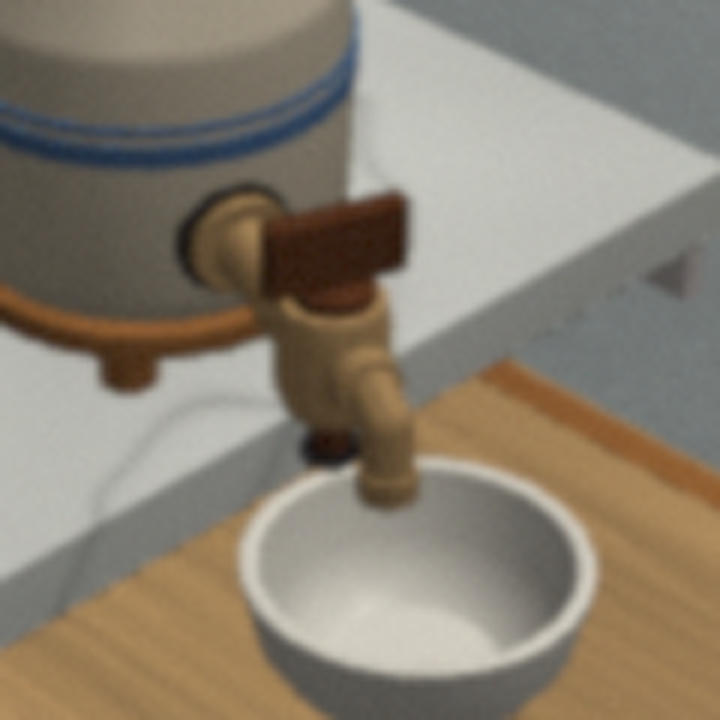

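View pics/t13.png

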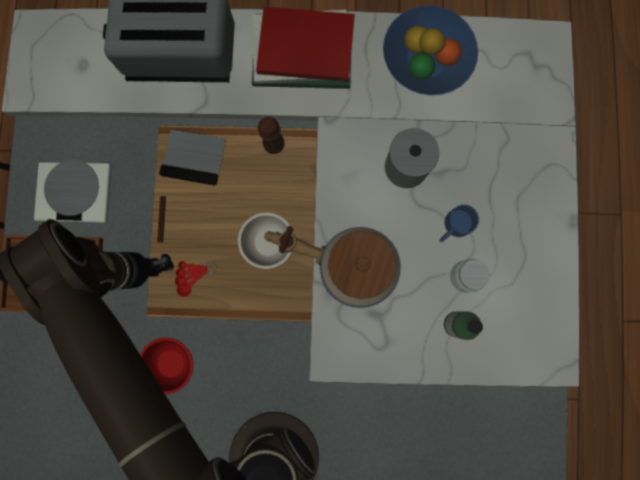

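View pics/s13f.png

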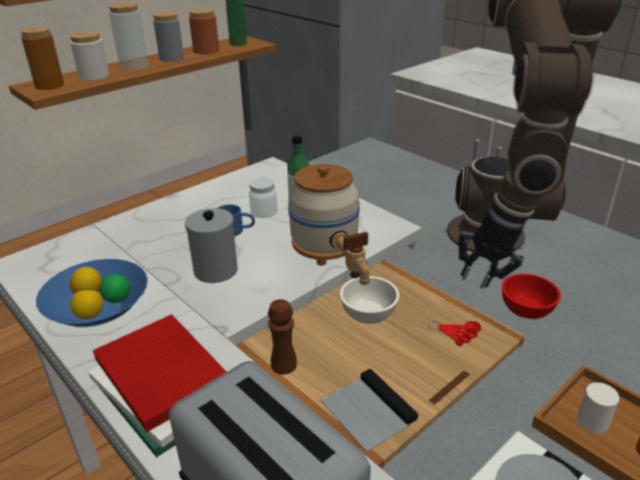

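Everything is in place: the bowl stands under the spout, the key is square, and the bystanders look unmoved. One more check of key depth from the top camera against the start.

```bash
python3 - <<'E'
from h import *
for f in ('top0.npz','top13.npz'):
    s=np.load(f); C=cloud('top',s['d']); hsv=cv2.cvtColor(s['p'],cv2.COLOR_RGB2HSV)
    m=(hsv[...,2]<110)&((hsv[...,0]<12)|(hsv[...,0]>170))&(hsv[...,1]>110)&(C[...,2]>.165)&(C[...,2]<.24)&(np.hypot(C[...,0]-.5235,C[...,1]+.0265)<.04)
    z=C[...,2][m]; P=C[m]; q=P[z>z.max()-.015]; v=np.linalg.svd(q[:,:2]-q[:,:2].mean(0))[2][0]
    print(f,m.sum(),np.percentile(z,[50,80,90,95]),np.median(q[:,2]),np.arctan(v[1]/v[0]),q.mean(0))
E
```

```text
top0.npz 91 [0.21915047 0.22227578 0.22402594 0.22520003] 0.22085721267750072 0.8819273160500273 [ 0.5232806  -0.02595368  0.22106782]
top13.npz 99 [0.21072131 0.21375387 0.21512652 0.21694896] 0.2128214823421162 -0.33284374788228555 [ 0.52158031 -0.02462695  0.21273678]
```

```bash
python3 -c "
from station import bot
print(bot.hand_in()); print(bot.state()['time_s'])"
```

```text
the job is handed in; nothing more can be done
None
the job is handed in; nothing more can be done
```

I pinched the key's wing and turned it about 1.2 rad clockwise while pressing down (up to about 39 N), then let go. I then lifted the white bowl by its rim, set it on the board under the spout, and handed the job in at about 24 s of the 48 s allowed.

**Key:** it is not fully home. Both cameras and the tool's own travel put it 8.3–8.9 mm down, which leaves a gap of about 1 mm from shoulder to barrel. That is past the 7 mm needed but short of the full 10 mm, and I did not press again. It held that depth for the 10 s between letting go and the last check. The wing measured −0.33 to −0.34 rad, against −0.33 for square across the tap.

**Bowl:** it stands upright (tilt about 0.006 rad) with its mouth centre about 13 mm from the spout. The two cameras disagree on its position by about 6 mm, which is still well inside the 45 mm limit.

**Everything else:** in the last pictures the other things look unmoved, and the gripper is clear of everything. I checked the other things by eye only, not by measurement.

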